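Open the incubator's lid and load the cartridge

TASK

Lift the incubator's see-through lid by its front bar, over past its balance point, so that it stays open by itself; do not let it slam either way. Then take the white well cartridge from the bench and set it down (do not drop it) upright on the bare pad inside, centred on the pad and lengthwise along it, in line with the two racks. Leave the jar, the tip box and the bottle where they stand.

Things in the scene. Friction and masses are not known exactly. Their poses are not given: they have to be found in the camera images.
- incubator: fixed white benchtop incubator: an open tub 150 (x) x 290 (y) mm outside and 85 mm high, walls 5 mm, inner floor 30 mm above the bench. Origin: centre of the tub's underside; its x axis points from the front (robot side) to the hinge side, z up. Behind the tub is a housing 55 mm deep and 70 mm high; on its +y side a control housing 60 mm wide and 85 mm high.
- lid (a joint): angle of the lid: 0 shut (level, on the tub), grows as the front edge rises, firm stop at 1.8 rad. The balance point is at about 1.54 rad: below it the lid falls shut, above it the lid falls open against the stop and stays. Hardly any hinge friction; lid 0.3 kg.
- lid_bar (a point): middle of the lid's round handle bar: 12 mm thick, 158 mm free length between two side arms, parallel to the hinge (the point's y axis runs along the bar; the point's axes turn with the lid). The lid is a tinted clear panel 150 x 286 x 6 mm; the bar lies in the panel's plane 55 mm beyond the panel's front edge, 205 mm from the hinge line, with an open gap of 49 mm between bar and panel; 91 mm above the bench when the lid is shut.
- lid_hinge (a point): middle of the hinge line, on the tub's rear rim 86 mm above the bench; the hinge runs along the incubator's y axis. Its axes turn with the lid (parallel to the incubator's when shut); the bar lies at (-205, 0, +5) mm in them.
- cartridge: loose white plastic well cartridge, a block 110 (x) x 50 (y) x 42 (z) mm with 6 x 2 dark round wells marked in its top, about 0.18 kg, plain flat sides. Origin: centre of the underside; x along its length. It may face either way round on the pad.
- pad: the bare dark steel pad inside the incubator, 120 (x) x 60 (y) x 4 (z) mm, fixed on the inner floor; its top is 34 mm above the bench. Origin: centre of its underside, 30 mm above the bench; x along its length, parallel to the incubator's x. It and the two racks lie side by side in y, 88 mm from centre to centre, in any order (pad in the middle or at either end); 145 mm from the tub's middle to its outer side wall faces.
- rack_round: fixed grey rack 110 x 50 x 26 mm with three white round pots on top (40 mm high in all), inside the incubator. Origin: centre of the underside.
- rack_flat: fixed metal rack 110 x 50 x 30 mm with 6 x 3 small dark holes in its top, inside the incubator. Origin: centre of the underside.
- jar: bystander: glass jar with a grey cap, 64 mm across, 80 mm high, loose on the bench. Origin: centre of the underside.
- tip_box: bystander: grey box of pipette tips with a white top, 75 x 115 x 53 mm, loose on the bench. Origin: centre of the underside.
- bottle: bystander: clear capped bottle, 60 mm across, 150 mm high, loose on the bench. Origin: centre of the underside.
Things that resemble listed ones, but are neither listed nor needed, are in the scene too. Leave any pink look-alike of the cartridge alone.

How it is judged:
By the outcome, as a careful person would: the job done as asked, in the order asked, and still so for the second after the job is handed in, with the robot touching nothing.
It also fails if it takes over 64 s, if anything falls off the work surface, if the arm or the gripper's body presses on something with over 40 N, if the wrist force passes 120 N, or if a joint passes its speed limit or range.

ROBOT

A 7-joint arm with a two-finger parallel gripper is mounted at the origin on the work surface. World frame = base frame: x ahead of the robot, y to its left, z up, the work surface at z = 0. Lengths are in m, angles in rad, forces in N, time in s.
With the tool pointing down it reaches from about 0.4 to 0.9 m from the base axis. Payload 5.5 kg.
Tool frame: the origin (TCP) lies midway between the tips of the shut fingers; the grasp point (between the pads) lies 19 mm behind it (manip.grip_depth is the distance from the TCP to the grasp point, in m); z points along the fingers, x is the direction in which the jaws open and shut, and the axes are right-handed (so a half turn about z gives the same grasp; the last joint's range is limited). The gripper opens to 92 mm and grips with 3 to 60 N. Pads are 19 mm wide; open, the fingers measure 130 mm over their backs; the gripper's body (75 mm by 190 mm) begins 47 mm behind the grasp point.
Start: joints at [-1.075, 0.501, -0.427, 1.55, 0.221, 1.138, -0.21], TCP at [0.15, 0.632, 0.194] pointing down, gripper open.
Joint ranges: [-2.88, 2.88], [-0.31, 2.03], [-1.54, 1.56], [0.2, 2.42], [-1.41, 4.55], [0.19, 2.02], [-2.57, 2.57]. Speed limits (rad/s): [2.57, 2.57, 3.14, 3.14, 3.14, 3.14, 3.14].

INTERFACE

Orientations are given as a unit quaternion [x, y, z, w].
In Python, from bench import manip, effector, viewer gives the robot as it stands. Calls block until the motion is done:
- manip.move_pose(position, orientation): joint-space move of the TCP to a pose.
- manip.servo_line(position, ori=None, vel=0.15): straight line of the TCP; ori=None keeps the orientation; vel is the mean speed in m/s.
- manip.movej(angles): joint-space move.
- effector.open_jaws() and effector.close(f_grip=None): open the fingers fully, or close them until they stop; f_grip is the grip in N (None keeps the last).
- manip.sleep(seconds).
- manip.solve_ik(position, orientation): joint angles nearest the present ones, or None.
- viewer.get_image(name): name is "side" or "top"; returns the picture (420x560x3 uint8, red, green, blue); there is no depth.
- viewer.get_calibration(name): a dict with "vfov" (degrees; the focal length in pixels is half the picture's height over the tangent of half this angle, whatever the lens; pixels are square), "cx", "cy" (the principal point, pixels), "dist_coeffs" ([k1, k2, p1, p2, k3] as OpenCV has them; the pictures are not rectified), "eye" and "attitude" of the camera in the world. Camera axes: x right, y down, z forward; pixel columns grow to the right and rows downward; lengths in m; the calibration is good to about 2 mm. A picture is of the moment at which its call begins. get_calibration takes no time and is no camera call.
A pose or a line that the arm cannot do raises manip.PlanningError and nothing moves.
- manip.hand_in(): hands the job in, once; it reports no verdict.
Readings, each from a call of its own:
- manip.current_clock(): time.
- manip.current_q(): joint angles.
- manip.current_joint_velocities(): joint speeds.
- manip.current_tau(): joint torques, N m.
- manip.current_tool_pos(): TCP position.
- manip.current_tcp_rot(): TCP orientation.
- manip.current_force(): force on the tool from outside, world axes, zero at the start.
- manip.current_wrist_torque(): the same for the moment, N m.
- manip.current_finger_gap(): finger opening in m.
Only numpy, scipy, OpenCV 4.12 (cv2) and the standard library are available. Lean on these libraries where they do the work, as an engineer would, in place of code of your own. Each camera call takes 0.05 s, during which the arm holds its last target.

## Working session

There is one attempt and no reset: what is moved stays moved. The work goes in short steps, each a Python script; the robot and the scene stay as the last script left them, time stands still between calls to the robot, and variables do not carry over. Pictures are saved under pics/ and viewed, and the job is handed in when it is done.

```bash
ls; mkdir -p pics; python3 - <<'E'
from bench import manip, effector, viewer
import cv2
for n in ("side","top"):
    im=viewer.get_image(n); cv2.imwrite(f"pics/{n}0.png",im[:,:,::-1]); print(n,viewer.get_calibration(n))
print(manip.current_clock(),manip.current_tool_pos(),manip.current_tcp_rot(),manip.grip_depth)
E
```

```text
pics
side {'vfov': 50.33810447907023, 'cx': 282.0818751636014, 'cy': 209.92027350139304, 'dist_coeffs': array([-0.06938632,  0.        ,  0.        ,  0.        ,  0.        ]), 'eye': array([0.35208357, 0.89788489, 0.76850887]), 'attitude': array([-0.11867206,  0.90006391, -0.41640221,  0.04910293])}
top {'vfov': 42.20575287317845, 'cx': 286.1196553380885, 'cy': 227.1721705610845, 'dist_coeffs': array([-0.14945083,  0.        ,  0.        ,  0.        ,  0.        ]), 'eye': array([0.35067701, 0.11151892, 1.37452234]), 'attitude': array([-0.70238195,  0.70905799, -0.04894968,  0.03873346])}
0.1 [0.14985679 0.63177472 0.19327542] [ 7.84436900e-01  6.20207996e-01 -7.12603086e-04  5.33386564e-04] 0.0188
```

View pics/side0.png

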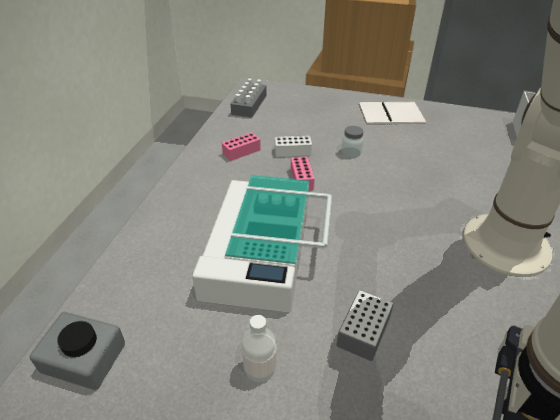

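View pics/top0.png

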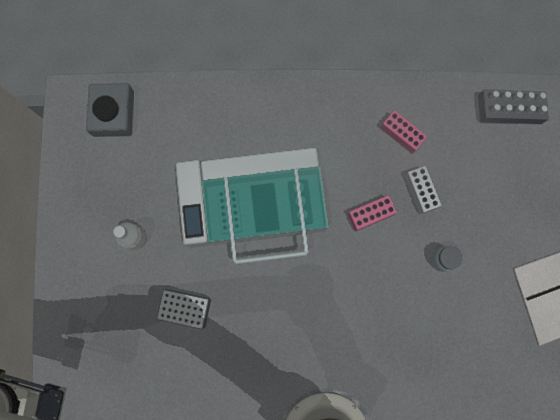

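```bash
cat > h.py <<'E'
import numpy as np, cv2
from scipy.spatial.transform import Rotation as R
from bench import manip, effector, viewer
def cam(n):
    c=viewer.get_calibration(n); f=210/np.tan(np.radians(c['vfov']/2))
    K=np.array([[f,0,c['cx']],[0,f,c['cy']],[0,0,1]]); return K,c['dist_coeffs'],c['eye'],R.from_quat(c['attitude']).as_matrix()
def proj(n,P):
    K,d,e,A=cam(n); P=np.atleast_2d(P).astype(float)
    return cv2.projectPoints((P-e)@A,np.zeros(3),np.zeros(3),K,d)[0][:,0]
def ray(n,px):
    K,d,e,A=cam(n); u=cv2.undistortPoints(np.array(px,float).reshape(-1,1,2),K,d)[:,0]
    v=np.c_[u,np.ones(len(u))]@A.T; return e,v
def plane(n,px,z):
    e,v=ray(n,px); return e+v*((z-e[2])/v[:,2])[:,None]
def tri(pa,pb,na="top",nb="side"):
    ea,va=ray(na,[pa]);eb,vb=ray(nb,[pb]);va=va[0];vb=vb[0]
    s=np.linalg.lstsq(np.c_[va,-vb],eb-ea,rcond=None)[0]
    A=ea+s[0]*va;B=eb+s[1]*vb; return (A+B)/2,np.linalg.norm(A-B)
def crop(im,x0,y0,x1,y1,k,fn):
    cv2.imwrite(fn,cv2.resize(im[y0:y1,x0:x1,::-1],None,fx=k,fy=k,interpolation=cv2.INTER_CUBIC))
E
python3 - <<'E'
from h import *
t=cv2.imread("pics/top0.png")[:,:,::-1];s=cv2.imread("pics/side0.png")[:,:,::-1]
crop(t,170,140,335,270,4.5,"pics/t_inc.png");crop(s,185,165,345,315,4,"pics/s_inc.png")
crop(t,340,100,480,280,3.3,"pics/t_car.png")
print(proj("top",[0,0,0]),proj("side",[0,0,0]))
g=t.astype(int); 
for n,im,roi in(("top",t,(395,155,455,225)),("side",s,(265,128,320,160))):
    x0,y0,x1,y1=roi; c=im[y0:y1,x0:x1].astype(int); m=((c.min(2)>140)).astype(np.uint8)
    m=cv2.morphologyEx(m,cv2.MORPH_CLOSE,np.ones((7,7)))
    cs,_=cv2.findContours(m,0,1); k=max(cs,key=cv2.contourArea)+[x0,y0]; b=cv2.minAreaRect(k); print(n,cv2.contourArea(k),b,cv2.boxPoints(b).tolist())
    if n=="top": print(plane(n,cv2.boxPoints(b),.042))
E
```

```text
[[324.73825073 435.00903393]] [[506.77628711 243.80788541]]
top 722.5 ((424.46551513671875, 188.41378784179688), (43.08131790161133, 18.383838653564453), 68.19859313964844) [[407.9310302734375, 171.82757568359375], [425.0, 165.0], [441.0, 205.0], [423.9310302734375, 211.82757568359375]]
[[ 0.65532126 -0.21846087  0.042     ]
 [ 0.67313132 -0.26358827  0.042     ]
 [ 0.56980356 -0.29998279  0.042     ]
 [ 0.55264067 -0.25504597  0.042     ]]
side 1120.5 ((292.0, 143.5), (31.0, 54.0), 90.0) [[265.0, 128.0], [319.0, 128.0], [319.0, 159.0], [265.0, 159.0]]
```

View pics/t_inc.png

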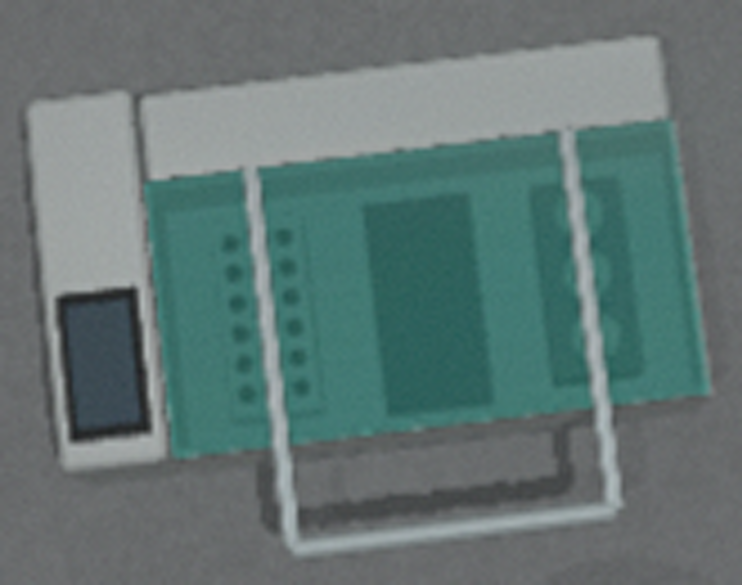

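View pics/s_inc.png

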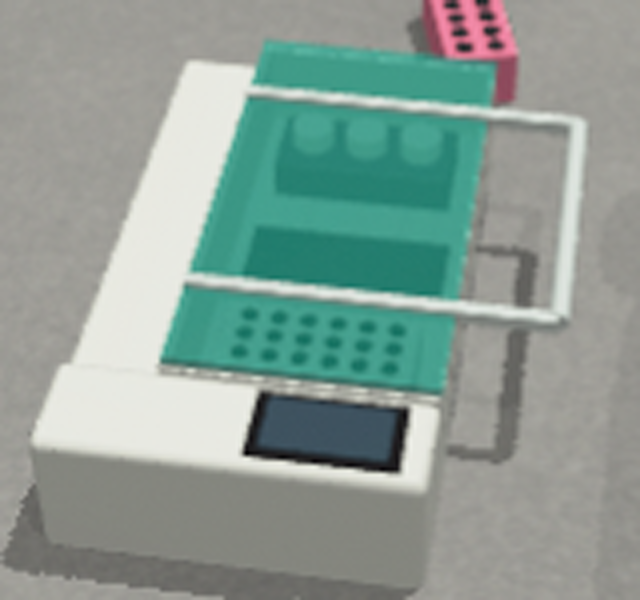

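View pics/t_car.png

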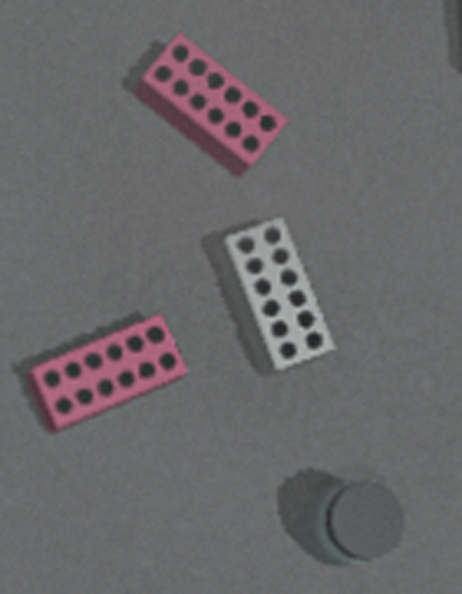

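```bash
python3 - <<'E'
from h import *
t=cv2.imread("pics/top0.png")[:,:,::-1];s=cv2.imread("pics/side0.png")[:,:,::-1]
c=t.astype(int); m=((c[...,1]-c[...,0]>25)).astype(np.uint8); m=cv2.morphologyEx(m,cv2.MORPH_CLOSE,np.ones((9,9)))
cs,_=cv2.findContours(m,0,1); k=max(cs,key=cv2.contourArea); b=cv2.boxPoints(cv2.minAreaRect(k))
P=plane("top",b,.094); print("panel",b.tolist(),P); 
for i in range(4): d=P[(i+1)%4]-P[i]; print(np.linalg.norm(d),np.degrees(np.arctan2(d[1],d[0])))
ctr=P.mean(0); print("ctr",ctr)
# bar: lines in top
L=plane("top",[[235.6,261.6],[306,253.3]],.091); print("bar",L); d=L[0]-L[1]; print(np.linalg.norm(d),np.degrees(np.arctan2(-d[0],d[1])))
# side bar ends: crop
S=np.array([[565,320],[580,122]])/4+[185,165]; print(plane("side",S,.091)); 
print(tri([235.6,261.6],S[0]),tri([306,253.3],S[1]))
# pad under lid from top, z .034
pp=np.array([[362,205],[470,195],[492,403],[387,414]])/4.5+[170,140]; Q=plane("top",pp,.034); print("pad",Q,Q.mean(0)); 
for i in range(4): d=Q[(i+1)%4]-Q[i]; print(np.linalg.norm(d),np.degrees(np.arctan2(d[1],d[0])))
# cartridge side-view check
C=plane("top",[[424.47,188.41]],.042)[0]; print("cart",C,proj("side",C))
crop(s,260,120,330,170,8,"pics/s_car.png")
E
```

```text
panel [[200.7085723876953, 180.09593200683594], [319.9266662597656, 165.64524841308594], [327.37286376953125, 227.0760040283203], [208.15475463867188, 241.5266876220703]] [[ 0.62612299  0.296326    0.094     ]
 [ 0.65927561  0.00899623  0.094     ]
 [ 0.50969824 -0.00588691  0.094     ]
 [ 0.47766047  0.27704452  0.094     ]]
0.28923605964379656 -83.41821619635816
0.15031598603332275 -174.31770077164228
0.2847395495257808 96.46037631952572
0.14970937097844209 7.3998386858903205
ctr [0.56818932 0.14411996 0.094     ]
bar [[0.42983052 0.21219137 0.091     ]
 [0.44799546 0.04571898 0.091     ]]
0.1674604998264266 6.227297930275248
[[0.42678215 0.21385764 0.091     ]
 [0.44894432 0.04331835 0.091     ]]
(array([0.42844366, 0.21224099, 0.08942971]), np.float64(0.00296473387618906)) (array([0.44825132, 0.04584188, 0.09298896]), np.float64(0.0008122403834306856))
pad [[0.62375228 0.179652   0.034     ]
 [0.62892432 0.11940845 0.034     ]
 [0.5119758  0.10814691 0.034     ]
 [0.50636972 0.16605375 0.034     ]] [0.56775553 0.14331528 0.034     ]
0.060465157457680704 -85.0930711426317
0.1174894749824178 -174.4996744733816
0.0581775715029536 95.52969266730939
0.11816758590999626 6.6080050445810095
cart [ 0.61247118 -0.25919651  0.042     ] [[293.48645644 140.03931486]]
```

View pics/s_car.png

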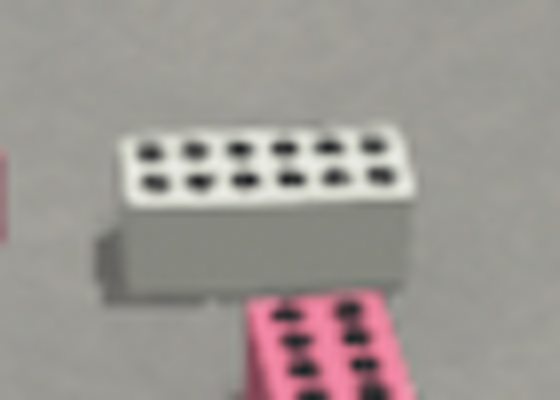

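```bash
cat >> h.py <<'E'
YAW=np.radians(6.5); U=np.array([np.cos(YAW),np.sin(YAW),0]); V=np.array([-np.sin(YAW),np.cos(YAW),0]); Z=np.array([0,0,1.])
BAR0=np.array([0.4388,0.1292,0.091]); H=BAR0+0.205*U-0.005*Z
GD=0.0188
def bar(th):  # bar point at lid angle
    # local (-.205,0,.005) rotated, front rising
    c,s=np.cos(th),np.sin(th); x=-.205*c+.005*s; z=.205*s+.005*c
    return H+x*U+z*Z
def tool(alpha,sg=1):  # tool z tilted alpha below horizontal toward U; jaws in U-Z plane
    z=np.cos(alpha)*U-np.sin(alpha)*Z; x=sg*(np.sin(alpha)*U+np.cos(alpha)*Z); y=np.cross(z,x)
    return R.from_matrix(np.c_[x,y,z]).as_quat(), z
def barpose(th,alpha,sg=1,back=0.0):
    q,z=tool(alpha,sg); return bar(th)+z*(GD-back),q
E
python3 - <<'E'
from h import *
np.set_printoptions(precision=2,suppress=True)
for sg in (1,-1):
  for th,al,bk in [(0,45,.1),(0,45,0),(0,55,.1),(0,55,0),(0,60,.1),(0,60,0),(.4,55,0),(.8,60,0),(1.2,75,0),(1.75,90,0),(1.75,70,0),(1.75,110,0)]:
    p,q=barpose(th,np.radians(al),sg,bk); print(sg,th,al,bk,p,manip.solve_ik(p,q))
E
```

```text
1 0 45 0.1 [0.38 0.12 0.15] None
1 0 45 0 [0.45 0.13 0.08] None
1 0 55 0.1 [0.39 0.12 0.16] None
1 0 55 0 [0.45 0.13 0.08] None
1 0 60 0.1 [0.4  0.12 0.16] None
1 0 60 0 [0.45 0.13 0.07] None
1 0.4 55 0 [0.47 0.13 0.16] None
1 0.8 60 0 [0.51 0.14 0.22] [-0.44 -0.07  0.01  2.3   0.38  0.44 -0.62]
1 1.2 75 0 [0.58 0.15 0.26] [-0.39  0.14  0.07  1.88  0.06  0.87 -0.24]
1 1.75 90 0 [0.68 0.16 0.27] [-0.21  0.51 -0.08  1.32  0.04  1.31 -0.18]
1 1.75 70 0 [0.69 0.16 0.27] [-0.37  0.28  0.09  1.7   0.05  0.81 -0.2 ]
1 1.75 110 0 [0.68 0.16 0.27] [-0.2   0.8  -0.09  0.89  0.01  1.8  -0.16]
-1 0 45 0.1 [0.38 0.12 0.15] None
-1 0 45 0 [0.45 0.13 0.08] None
-1 0 55 0.1 [0.39 0.12 0.16] None
-1 0 55 0 [0.45 0.13 0.08] None
-1 0 60 0.1 [0.4  0.12 0.16] None
-1 0 60 0 [0.45 0.13 0.07] None
-1 0.4 55 0 [0.47 0.13 0.16] None
-1 0.8 60 0 [0.51 0.14 0.22] [-0.34 -0.07 -0.09  2.3   0.36  0.44  2.54]
-1 1.2 75 0 [0.58 0.15 0.26] [ 0.72  0.38 -1.28  1.85  0.56  0.99  2.49]
-1 1.75 90 0 [0.68 0.16 0.27] [ 0.41  0.85 -1.3   1.3   0.81  1.56  2.48]
-1 1.75 70 0 [0.69 0.16 0.27] [ 0.6   0.61 -1.3   1.67  0.86  1.07  2.36]
-1 1.75 110 0 [0.68 0.16 0.27] [ 0.2   1.07 -1.31  0.87  0.84  2.    2.56]
```

```bash
python3 - <<'E'
from h import *
np.set_printoptions(precision=2,suppress=True)
for off in (-.06,0,.06):
 for bt in (-40,-20,0,20,40):
  r=[]
  for al in (50,55,60,65,70,75,80,85,90):
    a,b=np.radians([al,bt]); j=np.sin(a)*U+np.cos(a)*Z; z=np.cos(b)*(np.cos(a)*U-np.sin(a)*Z)+np.sin(b)*V
    for sg in(1,-1):
      x=sg*j; q=R.from_matrix(np.c_[x,np.cross(z,x),z]).as_quat()
      k=[manip.solve_ik(bar(0)+off*V+z*(.011-bk),q) is not None for bk in (0,.06)]
      if all(k): r.append((al,sg))
  print(off,bt,r)
E
```

```text
-0.06 -40 [(50, 1), (50, -1), (55, 1), (55, -1), (60, 1), (60, -1), (65, 1), (65, -1), (70, 1), (70, -1), (75, 1), (75, -1), (80, 1), (80, -1), (85, 1), (85, -1), (90, 1), (90, -1)]
-0.06 -20 [(65, -1), (70, 1), (70, -1), (75, 1), (75, -1), (80, 1), (80, -1), (85, 1), (85, -1), (90, 1), (90, -1)]
-0.06 0 [(75, 1), (80, 1), (80, -1), (85, 1), (85, -1), (90, 1), (90, -1)]
-0.06 20 [(70, 1), (70, -1), (75, 1), (75, -1), (80, 1), (80, -1), (85, 1), (85, -1), (90, 1), (90, -1)]
-0.06 40 [(50, 1), (50, -1), (55, 1), (55, -1), (60, 1), (60, -1), (65, 1), (65, -1), (70, 1), (70, -1), (75, 1), (75, -1), (80, 1), (80, -1), (85, 1), (85, -1), (90, 1), (90, -1)]
0 -40 [(50, 1), (50, -1), (55, 1), (55, -1), (60, 1), (60, -1), (65, 1), (65, -1), (70, 1), (70, -1), (75, 1), (75, -1), (80, 1), (80, -1), (85, 1), (85, -1), (90, 1), (90, -1)]
0 -20 [(60, 1), (60, -1), (65, 1), (65, -1), (70, 1), (70, -1), (75, 1), (75, -1), (80, 1), (80, -1), (85, 1), (85, -1), (90, 1), (90, -1)]
0 0 [(70, 1), (70, -1), (75, 1), (75, -1), (80, 1), (80, -1), (85, 1), (85, -1), (90, 1), (90, -1)]
0 20 [(75, 1), (75, -1)
[... 151 characters left out ...]
80, -1), (85, 1), (85, -1), (90, 1), (90, -1)]
0.06 -40 [(50, 1), (50, -1), (55, 1), (55, -1), (60, 1), (60, -1), (65, 1), (65, -1), (70, 1), (70, -1), (75, 1), (75, -1), (80, 1), (80, -1), (85, 1), (85, -1), (90, 1), (90, -1)]
0.06 -20 [(50, 1), (50, -1), (55, 1), (55, -1), (60, 1), (60, -1), (65, 1), (65, -1), (70, 1), (70, -1), (75, 1), (75, -1), (80, 1), (80, -1), (85, 1), (85, -1), (90, 1), (90, -1)]
0.06 0 [(70, 1), (70, -1), (75, 1), (75, -1), (80, 1), (80, -1), (85, 1), (85, -1), (90, 1), (90, -1)]
0.06 20 [(75, 1), (75, -1), (80, 1), (80, -1), (85, 1), (85, -1), (90, 1), (90, -1)]
0.06 40 [(70, 1), (70, -1), (75, 1), (75, -1), (80, 1), (80, -1), (85, 1), (85, -1), (90, 1), (90, -1)]
```

```bash
cat >> h.py <<'E'
def bp(th,al,bt,back=0.,off=0.,depth=.013,sg=1):
    a,b=np.radians([al,bt]); j=sg*(np.sin(a)*U+np.cos(a)*Z); z=np.cos(b)*(np.cos(a)*U-np.sin(a)*Z)+np.sin(b)*V
    return bar(th)+off*V+z*(depth-back), R.from_matrix(np.c_[j,np.cross(z,j),z]).as_quat()
def sched(th,TH=1.75,a0=57,a1=92,b0=-25,b1=-25):
    s=th/TH; return a0+(a1-a0)*s, b0+(b1-b0)*s
E
python3 - <<'E'
from h import *
np.set_printoptions(precision=2,suppress=True)
for b1 in(-25,0):
 for sg in (1,-1):
  print(b1,sg)
  for bk in(.15,.1,.05,0): p,q=bp(0,57,-25,bk,sg=sg); print('ap',bk,p,manip.solve_ik(p,q))
  for th in np.linspace(0.16,1.76,11):
    a,b=sched(th,b1=b1); p,q=bp(th,a,b,sg=sg); print(round(th,2),manip.solve_ik(p,q))
  p,q=bp(th,a,b,.08,sg=sg); print('ret',manip.solve_ik(p,q))
E
```

```text
-25 1
ap 0.15 [0.37 0.18 0.2 ] [-1.05  0.1  -0.16  2.33  0.81  1.09 -1.76]
ap 0.1 [0.39 0.16 0.16] [-1.    0.17 -0.12  2.36  0.92  0.98 -1.82]
ap 0.05 [0.42 0.14 0.12] [-0.97  0.26 -0.06  2.39  1.04  0.87 -1.9 ]
ap 0 [0.45 0.12 0.08] [-0.96  0.36  0.03  2.4   1.19  0.76 -2.  ]
0.16 [-0.89  0.27 -0.    2.35  1.03  0.8  -1.75]
0.32 [-0.84  0.21 -0.01  2.28  0.89  0.86 -1.52]
0.48 [-0.79  0.18 -0.01  2.2   0.78  0.92 -1.31]
0.64 [-0.75  0.17  0.01  2.11  0.68  0.98 -1.13]
0.8 [-0.72  0.19  0.03  2.    0.61  1.05 -0.98]
0.96 [-0.69  0.23  0.05  1.89  0.54  1.12 -0.85]
1.12 [-0.65  0.29  0.06  1.77  0.49  1.19 -0.73]
1.28 [-0.61  0.36  0.06  1.64  0.45  1.26 -0.63]
1.44 [-0.56  0.44  0.04  1.5   0.42  1.34 -0.55]
1.6 [-0.52  0.53  0.03  1.36  0.4   1.42 -0.48]
1.76 [-0.48  0.63  0.01  1.21  0.39  1.51 -0.41]
ret [-0.52  0.63  0.    1.05  0.38  1.67 -0.39]
-25 -1
ap 0.15 [0.37 0.18 0.2 ] [-0.63  0.12 -0.6   2.31  0.85  1.13  1.35]
ap 0.1 [0.39 0.16 0.16] [-0.6   0.2  -0.55  2.35  0.98  1.05  1.27]
ap 0.05 [0.42 0.14 0.12] [-0.58  0.29 -0.48  2.38  1.12  0.98  1.18]
ap 0 [0.45 0.12 0.08] [-
[... 1649 characters left out ...]
0.12] [-0.58  0.29 -0.48  2.38  1.12  0.98  1.18]
ap 0 [0.45 0.12 0.08] [-0.57  0.39 -0.4   2.39  1.27  0.91  1.09]
0.16 [-0.46  0.27 -0.44  2.36  1.13  0.86  1.34]
0.32 [-0.36  0.18 -0.47  2.31  0.96  0.83  1.62]
0.48 [-0.27  0.12 -0.48  2.24  0.79  0.83  1.89]
0.64 [-0.19  0.1  -0.48  2.15  0.64  0.85  2.13]
0.8 [-0.12  0.11 -0.47  2.04  0.51  0.91  2.33]
0.96 [-0.07  0.15 -0.47  1.93  0.42  0.97  2.48]
1.12 [ 0.57  0.46 -1.29  1.79  0.72  1.23  2.3 ]
1.28 [ 0.54  0.57 -1.3   1.67  0.74  1.33  2.36]
1.44 [ 0.49  0.67 -1.3   1.53  0.76  1.43  2.4 ]
1.6 [ 0.44  0.78 -1.3   1.39  0.78  1.53  2.45]
1.76 [ 0.39  0.88 -1.3   1.24  0.81  1.62  2.49]
ret [ 0.34  0.82 -1.3   1.1   0.77  1.74  2.54]
```

```bash
python3 - <<'E'
from h import *
np.set_printoptions(precision=3,suppress=True)
p,q=bp(0,57,-25,.12)
manip.servo_line([.17,.60,.30],vel=.3)
manip.move_pose(p+[-.02,.03,.1],q); print(manip.current_clock())
manip.move_pose(p,q)
print(manip.current_clock(),manip.current_tool_pos(),p,manip.current_q(),manip.current_force())
p,q=bp(0,57,-25,.03); manip.servo_line(p,q,vel=.12)
print(manip.current_clock(),manip.current_tool_pos(),p,manip.current_force())
for n in("side","top"): im=viewer.get_image(n); cv2.imwrite(f"pics/{n}1.png",im[:,:,::-1]); crop(im,*((200,150,360,270) if n=="side" else (210,180,350,300)),5,f"pics/{n}1c.png")
E
```

```text
2.1667
2.675 [0.381 0.169 0.173] [0.381 0.168 0.172] [-0.842  0.149 -0.33   2.344  0.892  1.046 -1.81 ] [-0.235 -0.016 -0.706]
3.575 [0.43  0.136 0.105] [0.43  0.135 0.104] [0.264 0.476 0.511]
```

View pics/side1c.png

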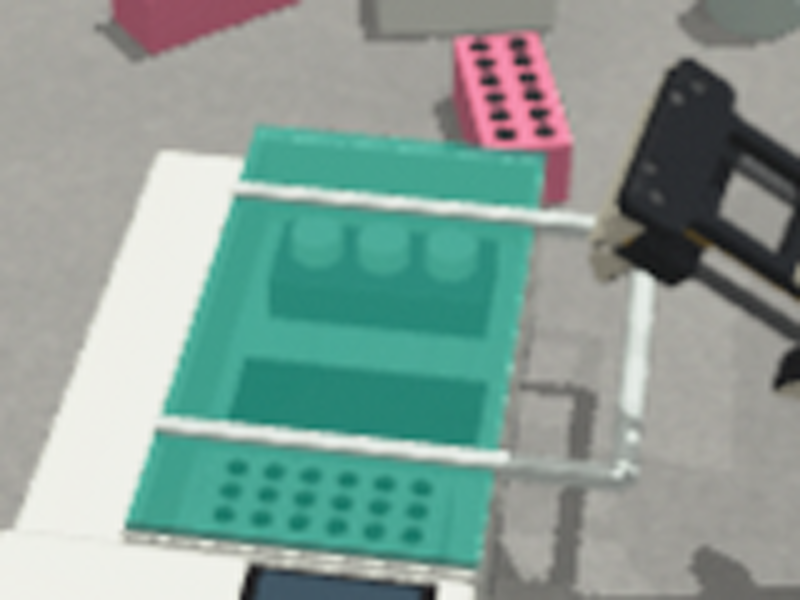

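View pics/top1.png

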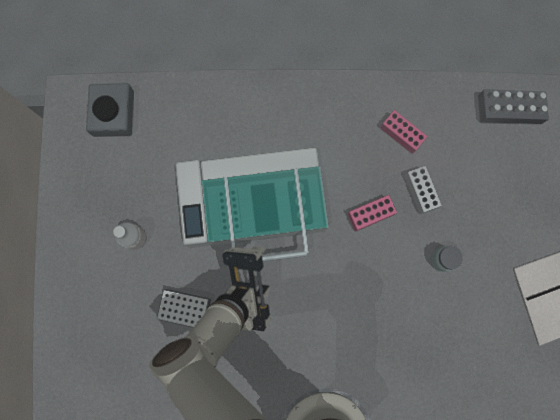

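```bash
python3 - <<'E'
from h import *
p=manip.current_tool_pos(); M=R.from_quat(manip.current_tcp_rot()).as_matrix(); print(p,M)
for n in("top","side"):
    im=cv2.imread(f"pics/{n}1.png"); 
    pts=[p,p+.046*M[:,0],p-.046*M[:,0],p+.065*M[:,0]-.05*M[:,2],p-.065*M[:,0]-.05*M[:,2], bar(0)]
    pr=proj(n,pts); k=5; x0,y0=(200,200) if n=="top" else (280,150)
    c=cv2.resize(im[y0:y0+120,x0:x0+160],None,fx=k,fy=k,interpolation=cv2.INTER_CUBIC)
    for i,a in enumerate(pr):
        a=((a-[x0,y0])*k).astype(int); cv2.circle(c,tuple(int(v) for v in a),5,(0,0,255),2); cv2.putText(c,str(i),tuple(int(v) for v in a+6),0,.6,(0,255,255),2)
    cv2.imwrite(f"pics/{n}1d.png",c)
E
```

```text
[0.42982172 0.13641728 0.10458226] [[ 0.83264691 -0.12555016  0.5393851 ]
 [ 0.09500316 -0.92714347 -0.36246293]
 [ 0.54559465  0.35304693 -0.76005548]]
```

View pics/top1d.png

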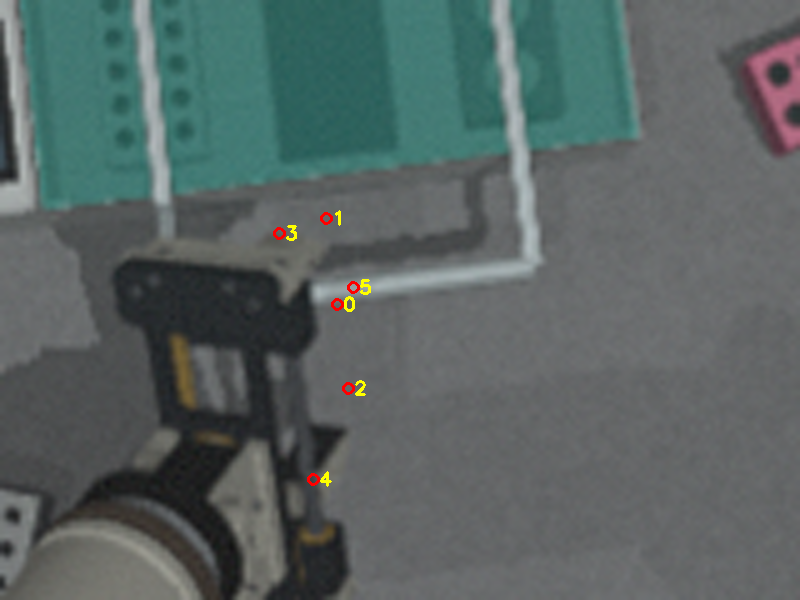

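View pics/side1d.png

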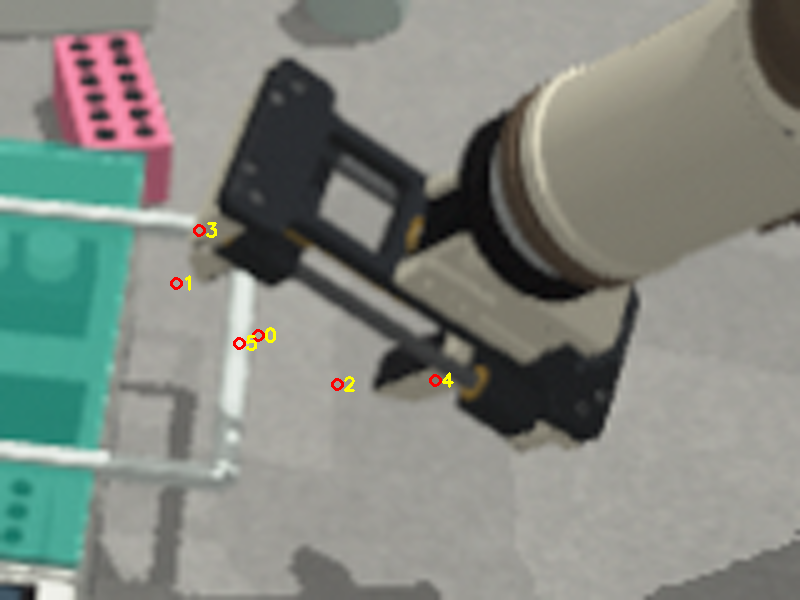

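```bash
python3 - <<'E'
from h import *
p=manip.current_tool_pos(); M=R.from_quat(manip.current_tcp_rot()).as_matrix()
S=lambda x,y:(280+x/5,150+y/5); T=lambda x,y:(200+x/5,200+y/5)
for s,t in [((195,275),(290,300)),((195,275),(325,250)),((275,60),(150,240)),((205,225),(325,250)),((285,285),(305,350)),((290,62),(120,265)),((380,395),(345,435))]:
    P,e=tri(T(*t),S(*s)); print(s,t,P.round(3),round(e,4),"tool",((P-p)@M).round(4))
E
```

```text
(195, 275) (290, 300) [0.443 0.158 0.151] 0.0282 tool [ 0.0389 -0.0055 -0.0361]
(195, 275) (325, 250) [0.456 0.142 0.137] 0.007 tool [ 0.0405  0.0033 -0.0125]
(275, 60) (150, 240) [0.436 0.206 0.301] 0.0164 tool [ 0.1186  0.0037 -0.1714]
(205, 225) (325, 250) [0.454 0.141 0.166] 0.0069 tool [ 0.0539  0.0142 -0.035 ]
(285, 285) (305, 350) [0.413 0.151 0.148] 0.0122 tool [ 0.0111  0.0041 -0.0474]
(290, 62) (120, 265) [0.427 0.218 0.309] 0.0128 tool [ 0.1167 -0.0029 -0.1859]
(380, 395) (345, 435) [0.371 0.134 0.08 ] 0.0023 tool [-0.0629  0.0009 -0.0121]
```

```bash
python3 - <<'E'
from h import *
np.set_printoptions(precision=3,suppress=True)
p,q=bp(0,57,-25,0,depth=.017); manip.servo_line(p,q,vel=.1)
print(manip.current_clock(),manip.current_tool_pos(),p,manip.current_force())
effector.close(f_grip=12); print(manip.current_finger_gap(),manip.current_force(),manip.current_wrist_torque(),manip.current_clock())
for n in("side","top"): im=viewer.get_image(n); cv2.imwrite(f"pics/{n}2.png",im[:,:,::-1]); crop(im,*((240,150,400,270) if n=="side" else (200,200,360,320)),5,f"pics/{n}2c.png")
E
```

```text
4.1667 [0.448 0.123 0.078] [0.448 0.123 0.078] [ 0.729  0.334 -0.387]
2.5311745353192336e-05 [0.659 0.673 0.186] [0.351 0.641 0.003] 5.6083
```

View pics/side2c.png

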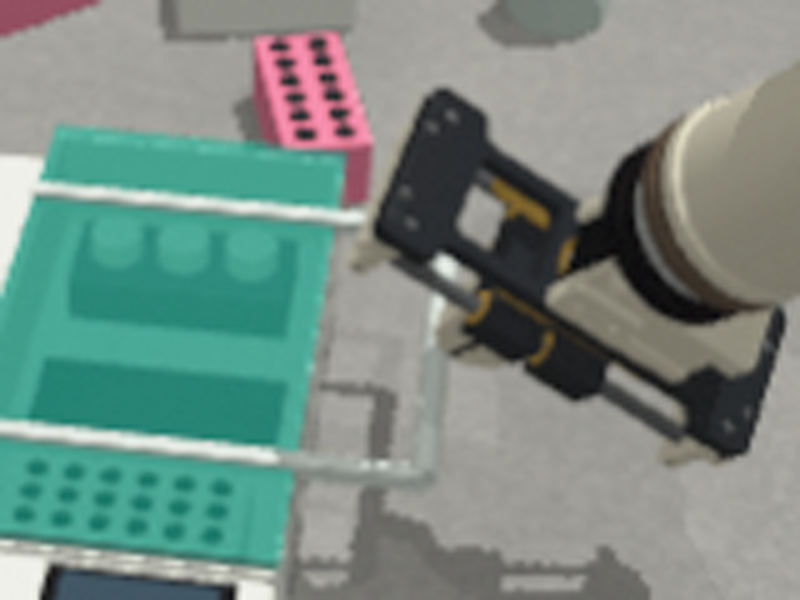

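View pics/top2c.png

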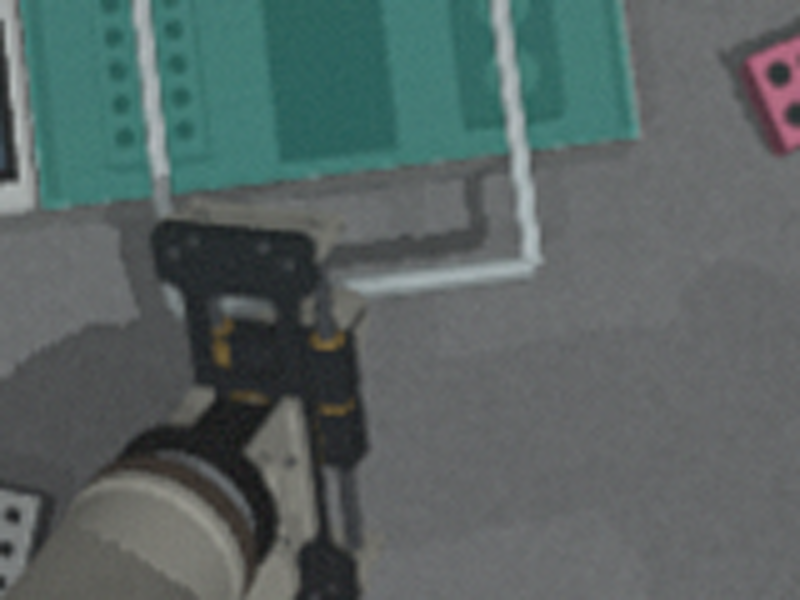

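```bash
python3 - <<'E'
from h import *
p=manip.current_tool_pos(); M=R.from_quat(manip.current_tcp_rot()).as_matrix()
for n in("top","side"):
    im=cv2.imread(f"pics/{n}2.png"); 
    pts=[p,p-.019*M[:,2],p-.04*M[:,2],bar(0)]
    pr=proj(n,pts); k=10; x0,y0=(235,235) if n=="top" else (305,185)
    c=cv2.resize(im[y0:y0+55,x0:x0+70],None,fx=k,fy=k,interpolation=cv2.INTER_CUBIC)
    for i,a in enumerate(pr):
        a=((a-[x0,y0])*k).astype(int); cv2.circle(c,tuple(int(v) for v in a),4,(0,0,255),2); cv2.putText(c,str(i),tuple(int(v) for v in a+6),0,.6,(0,255,255),2)
    cv2.imwrite(f"pics/{n}2d.png",c)
E
```

```text
(no output)
```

View pics/top2d.png

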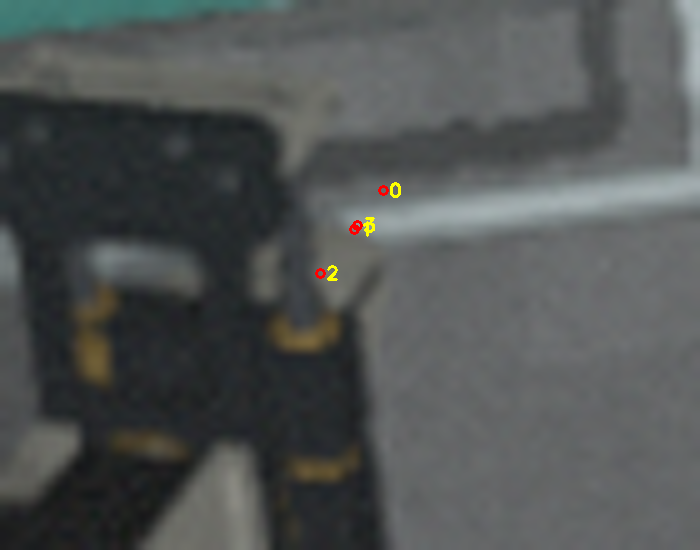

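View pics/side2d.png

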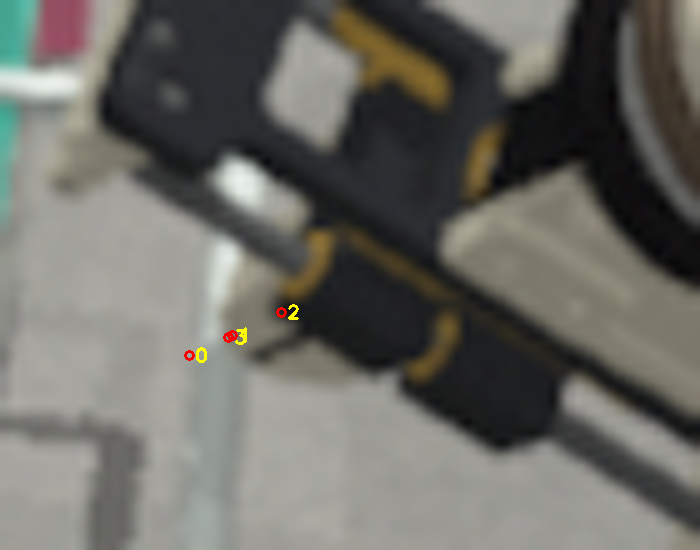

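```bash
python3 - <<'E'
from h import *
p=manip.current_tool_pos(); M=R.from_quat(manip.current_tcp_rot()).as_matrix()
for d in (0,.005,.01,.015,.02):
    a=proj("top",p+M@[0,.0095,-d])[0]; b=proj("side",p+M@[0,-.0095,-d])[0]; print(d,(a-[235,235])*10,(b-[305,185])*10)
E
```

```text
0 [420.76463056 193.94562231] [176.56467615 389.69794036]
0.005 [413.14704247 204.14308874] [187.70996988 384.68325314]
0.01 [405.4812642  214.40481537] [198.94798148 379.62650749]
0.015 [397.7668757  224.73135961] [210.27983642 374.52718833]
0.02 [390.0034526  235.12328459] [221.70667779 369.3847724 ]
```

```bash
python3 - <<'E'
from h import *
effector.open_jaws(); print(manip.current_clock(),manip.current_finger_gap(),manip.current_force())
p=manip.current_tool_pos(); M=R.from_quat(manip.current_tcp_rot()).as_matrix()
for n in("top","side"):
    im=viewer.get_image(n)[:,:,::-1]; cv2.imwrite(f"pics/{n}3.png",im)
    k=8; x0,y0=(220,215) if n=="top" else (295,170)
    c=cv2.resize(im[y0:y0+70,x0:x0+100],None,fx=k,fy=k,interpolation=cv2.INTER_CUBIC)
    for s,col in((.046,(0,0,255)),(-.046,(255,0,255)),(.065,(0,255,255)),(-.065,(0,255,0)),(0,(255,255,0))):
      for d in (0,.02,.04):
        a=(proj(n,p+M@[s,0,-d])[0]-[x0,y0])*k; cv2.circle(c,tuple(int(v) for v in a),4 if d else 7,col,2)
    a=(proj(n,bar(0))[0]-[x0,y0])*k; cv2.drawMarker(c,tuple(int(v) for v in a),(0,0,0),0,20,2)
    cv2.imwrite(f"pics/{n}3d.png",c)
E
```

```text
7.1667 0.0914006562724369 [-0.32913236 -0.08528158  0.12345792]
```

View pics/top3d.png

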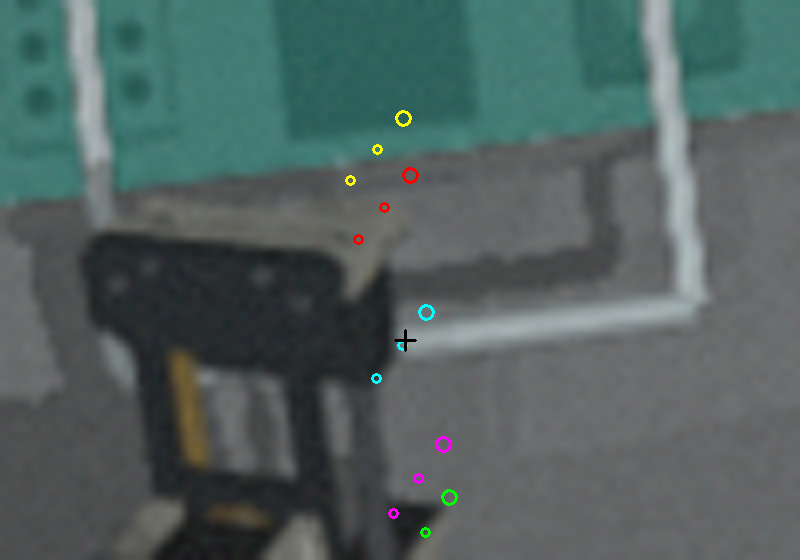

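View pics/side3d.png

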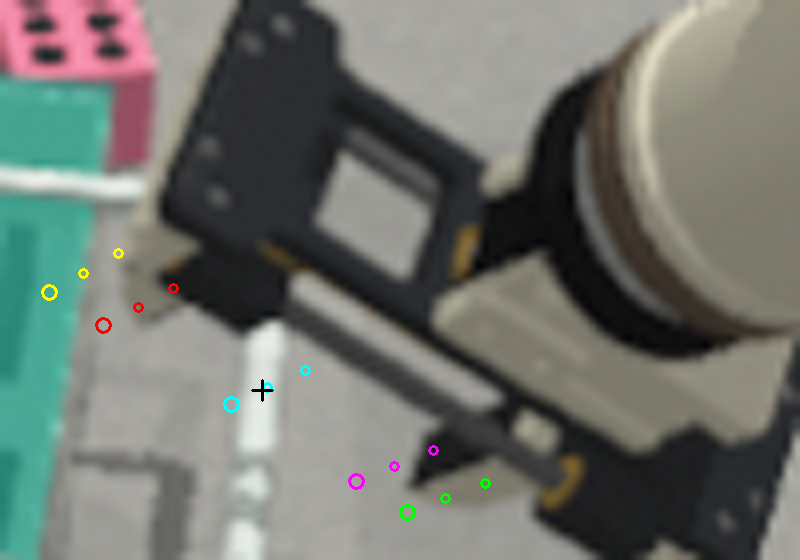

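```bash
python3 - <<'E'
from h import *
np.set_printoptions(precision=2,suppress=True)
for al in (57,60,64,68):
  for bt in(-25,-32): print(al,bt,[manip.solve_ik(*bp(0,al,bt,depth=d)) is not None for d in(.03,.04,.045,.05)])
for th in np.linspace(0,1.76,8):
    a,b=sched(th); p,q=bp(th,a,b,depth=.048); print(round(th,2),manip.solve_ik(p,q))
E
```

```text
57 -25 [True, True, True, True]
57 -32 [True, True, True, True]
60 -25 [True, True, True, True]
60 -32 [True, True, True, True]
64 -25 [True, True, True, True]
64 -32 [True, True, True, True]
68 -25 [True, True, True, True]
68 -32 [True, True, True, True]
0.0 [-0.73  0.44 -0.16  2.39  1.35  0.79 -2.11]
0.25 [-0.64  0.31 -0.19  2.32  1.08  0.81 -1.71]
0.5 [-0.56  0.24 -0.2   2.2   0.86  0.88 -1.36]
0.75 [-0.51  0.23 -0.19  2.05  0.71  0.98 -1.09]
1.01 [-0.47  0.28 -0.16  1.88  0.6   1.1  -0.87]
1.26 [-0.45  0.37 -0.12  1.69  0.53  1.21 -0.71]
1.51 [-0.41  0.5  -0.13  1.48  0.49  1.34 -0.58]
1.76 [-0.38  0.64 -0.13  1.26  0.47  1.47 -0.47]
```

```bash
python3 - <<'E'
from h import *
np.set_printoptions(precision=3,suppress=True)
for d in (.03,.042):
    p,q=bp(0,57,-25,depth=d); manip.servo_line(p,q,vel=.08); f=manip.current_force(); print(d,manip.current_tool_pos(),f)
    if np.linalg.norm(f)>8: break
for n in("side","top"): im=viewer.get_image(n); cv2.imwrite(f"pics/{n}4.png",im[:,:,::-1]); crop(im,*((270,160,370,235) if n=="side" else (220,210,320,285)),5,f"pics/{n}4c.png")
print(manip.current_clock())
a=cv2.imread("pics/side4c.png");b=cv2.imread("pics/top4c.png");cv2.imwrite("pics/both4.png",np.vstack([a,b]))
print(a.shape)
E
```

```text
0.03 [0.455 0.118 0.068] [-0.284  0.564  0.438]
0.042 [0.461 0.114 0.059] [-1.07   0.496  0.497]
7.9833
(375, 500, 3)
```

View pics/both4.png

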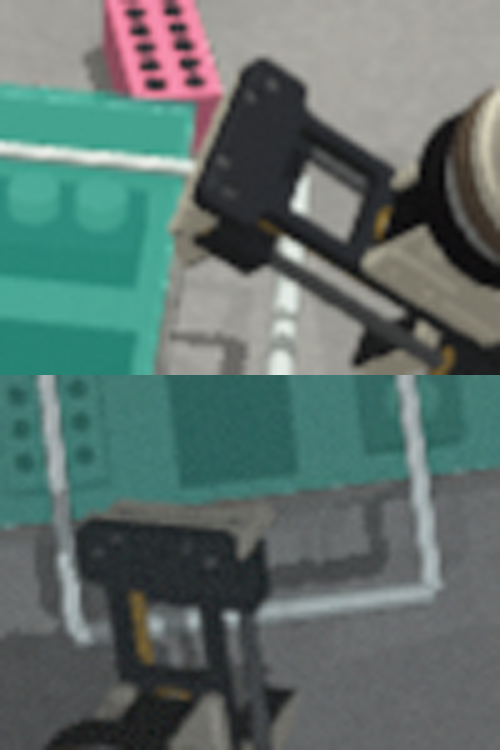

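```bash
python3 - <<'E'
from h import *
np.set_printoptions(precision=3,suppress=True)
effector.close(f_grip=12); print(manip.current_finger_gap(),manip.current_force(),manip.current_wrist_torque(),manip.current_clock())
for n in("side","top"): im=viewer.get_image(n); cv2.imwrite(f"pics/{n}5.png",im[:,:,::-1]); crop(im,*((270,160,370,235) if n=="side" else (220,210,320,285)),7,f"pics/{n}5c.png")
E
```

```text
0.01168649511155039 [ 1.854 -0.768  1.508] [0.223 0.383 0.089] 9.2
```

View pics/side5c.png

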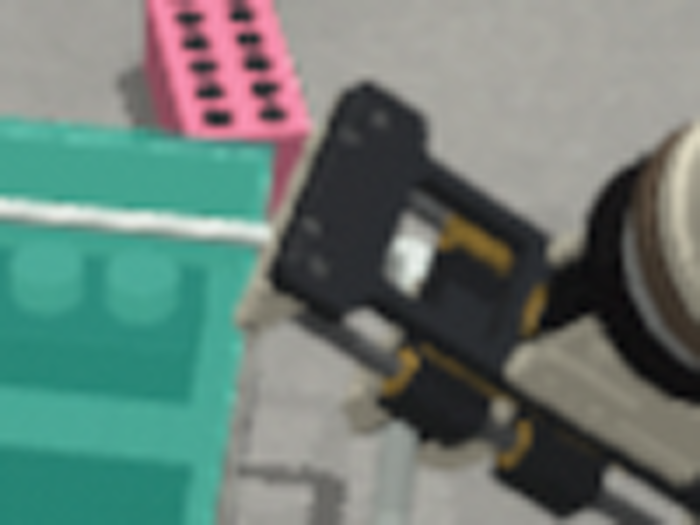

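```bash
cat > arc.py <<'E'
from h import *
import sys
np.set_printoptions(precision=3,suppress=True)
th0,th1,n,vel=map(float,sys.argv[1:5]); D=.048
for th in np.linspace(th0,th1,int(n)+1)[1:]:
    a,b=sched(th); p,q=bp(th,a,b,depth=D); manip.servo_line(p,q,vel=vel); f=manip.current_force()
    print(round(th,2),np.linalg.norm(manip.current_tool_pos()-p).round(4),f, "rad",(f@((bar(th)-H)/.205)).round(1),manip.current_finger_gap().__round__(4),manip.current_clock())
    if np.linalg.norm(f)>25: print("STOP");break
E
python3 - <<'E'
from h import *
p,q=bp(0,57,-25,depth=.048); manip.servo_line(p,q,vel=.05); print(manip.current_force(),manip.current_finger_gap())
E
python3 arc.py 0 0.32 4 0.08
```

```text
[-0.47229321  1.89958723  3.86163064] 0.01100409449502931
0.08 0.0013 [ 0.491  3.296 -1.71 ] rad -1.0 0.0113 9.9167
0.16 0.0013 [-0.683  4.959 -1.115] rad -0.1 0.0115 10.2667
0.24 0.0013 [-2.099  5.497 -0.776] rad 1.2 0.0116 10.6083
0.32 0.0013 [-2.325  4.993 -1.202] rad 1.2 0.0114 10.95
```

```bash
python3 arc.py 0.32 1.2 8 0.1; python3 - <<'E'
from h import *
im=viewer.get_image("side"); cv2.imwrite("pics/side6.png",im[:,:,::-1])
E
```

```text
0.43 0.0014 [-3.92   5.742 -0.156] rad 2.8 0.0115 11.3167
0.54 0.0014 [-4.502  4.203  0.64 ] rad 3.7 0.0117 11.675
0.65 0.0013 [-4.193  5.551  2.139] rad 4.1 0.0113 12.0333
0.76 0.0011 [-4.228  4.287  1.516] rad 3.7 0.0114 12.3917
0.87 0.0009 [-4.235  4.18   2.47 ] rad 4.3 0.0113 12.75
0.98 0.0009 [-3.284  4.009  3.066] rad 4.1 0.0115 13.1083
1.09 0.001 [-3.399  4.525  3.036] rad 4.0 0.0112 13.4667
1.2 0.0007 [-2.005  3.514  2.797] rad 3.2 0.0115 13.825
```

View pics/side6.png

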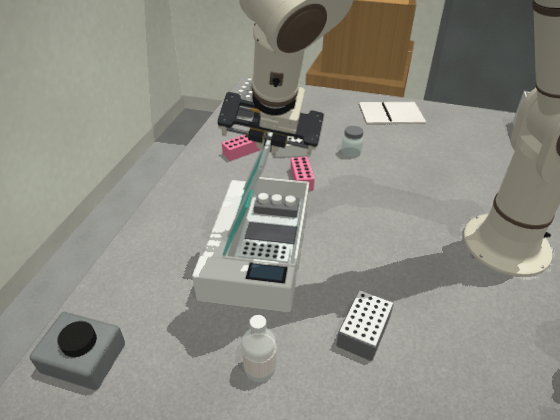

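```bash
python3 arc.py 1.2 1.76 6 0.08; python3 - <<'E'
from h import *
np.set_printoptions(precision=3,suppress=True)
for n in("side","top"):im=viewer.get_image(n); cv2.imwrite(f"pics/{n}7.png",im[:,:,::-1])
print(manip.current_q(),manip.current_tool_pos())
E
```

```text
1.29 0.0006 [-2.156  2.916  2.078] rad 2.5 0.0116 14.25
1.39 0.0006 [-1.529  1.714  1.56 ] rad 1.8 0.0116 14.625
1.48 0.0006 [-0.528  2.874  1.675] rad 1.7 0.0112 15.0
1.57 0.0006 [-0.865  0.723  0.934] rad 0.9 0.0112 15.375
1.67 0.0006 [-0.827  0.05   0.53 ] rad 0.4 0.0114 15.75
1.76 0.0007 [0.101 0.269 0.956] rad 1.0 0.0113 16.125
[-0.35   0.641 -0.178  1.261  0.496  1.477 -0.488] [0.686 0.136 0.243]
```

View pics/side7.png

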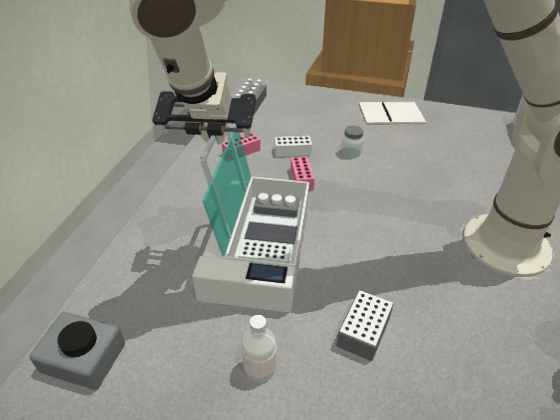

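View pics/top7.png

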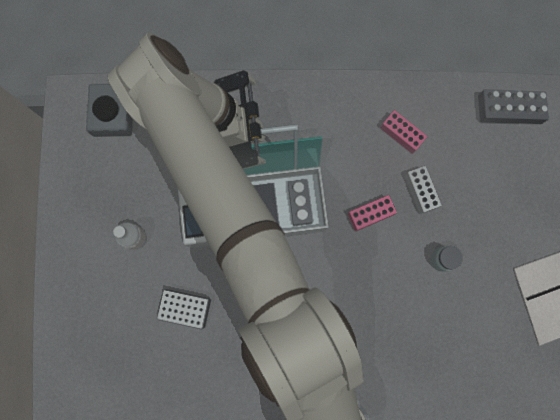

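```bash
python3 arc.py 1.76 1.79 1 0.04; python3 - <<'E'
from h import *
np.set_printoptions(precision=3,suppress=True)
effector.open_jaws(); print(manip.current_force(),manip.current_clock())
a,b=sched(1.79); p,q=bp(1.79,a,b,depth=.048,back=.11); manip.servo_line(p,q,vel=.15)
print(manip.current_clock(),manip.current_tool_pos())
im=viewer.get_image("side"); cv2.imwrite("pics/side8.png",im[:,:,::-1])
E
```

```text
1.79 0.0005 [-0.244 -1.467  0.381] rad 0.3 0.0113 16.5167
[-0.507 -0.361  0.546] 17.8417
18.725 [0.691 0.184 0.34 ]
```

View pics/side8.png

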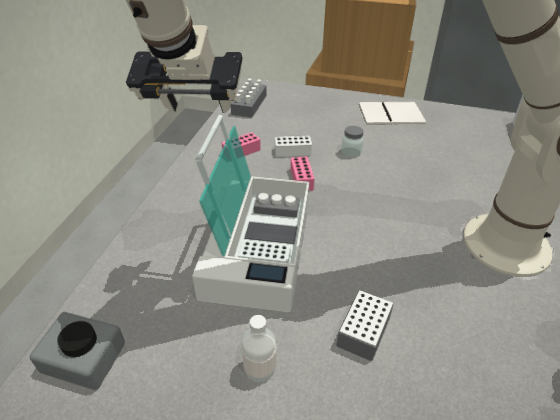

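```bash
cat >> h.py <<'E'
def down(jaw,sg=1):
    z=np.array([0,0,-1.]); x=sg*np.array(jaw); return R.from_matrix(np.c_[x,np.cross(z,x),z]).as_quat()
CY=np.radians(19.5); W=np.array([-np.sin(CY),np.cos(CY),0]); CART=np.array([.6127,-.2593,0])
E
python3 - <<'E'
from h import *
np.set_printoptions(precision=3,suppress=True)
for sg in(1,-1):
    for P,j in((CART+[0,0,.15],W),(CART+[0,0,.0],W),([.568,.144,.17],V),([.568,.144,.03],V)): print(sg,manip.solve_ik(P,down(j,sg)))
E
```

```text
1 [ 0.598  0.558 -0.34   1.552  0.203  1.067  2.119]
1 [ 0.659  0.759 -0.43   1.628  0.395  0.842  1.978]
1 [ 0.106  0.426 -0.515  1.739  0.238  1.04   1.192]
1 [ 0.1    0.621 -0.518  1.829  0.414  0.8    1.054]
-1 [ 0.337  0.534  0.032  1.562 -0.019  1.046 -0.856]
-1 [ 0.365  0.715 -0.007  1.64   0.007  0.787 -0.876]
-1 [-0.267  0.379 -0.035  1.752  0.015  1.011 -1.764]
-1 [-0.263  0.561 -0.04   1.843  0.031  0.738 -1.778]
```

```bash
python3 - <<'E'
from h import *
np.set_printoptions(precision=3,suppress=True)
p=np.array(manip.current_tool_pos()); manip.servo_line(p+[-.01,-.02,.08],vel=.25)
manip.move_pose(CART+[0,0,.25],down(W,-1)); print(manip.current_clock())
manip.servo_line(CART+[0,0,.13],vel=.2)
p=manip.current_tool_pos(); M=R.from_quat(manip.current_tcp_rot()).as_matrix(); print(p,manip.current_force(),manip.current_clock())
for n in("top","side"):
    im=viewer.get_image(n)[:,:,::-1]; cv2.imwrite(f"pics/{n}9.png",im); q=proj(n,p)[0]
    k=6; x0,y0=[int(v) for v in q-[60,45]]
    c=cv2.resize(im[max(y0,0):y0+90,x0:x0+120],None,fx=k,fy=k,interpolation=cv2.INTER_CUBIC)
    for s,col in((.046,(0,0,255)),(-.046,(255,0,255)),(.065,(0,255,255)),(-.065,(0,255,0))):
      for d in (0,.02,.04):
        a=(proj(n,p+M@[s,0,-d])[0]-[x0,max(y0,0)])*k; cv2.circle(c,tuple(int(v) for v in a),4 if d else 7,col,2)
    cv2.imwrite(f"pics/{n}9d.png",c); print(x0,y0)
E
```

```text
21.0
[ 0.614 -0.259  0.131] [ 0.605 -0.033  0.941] 21.75
374 135
233 69
```

View pics/side9d.png

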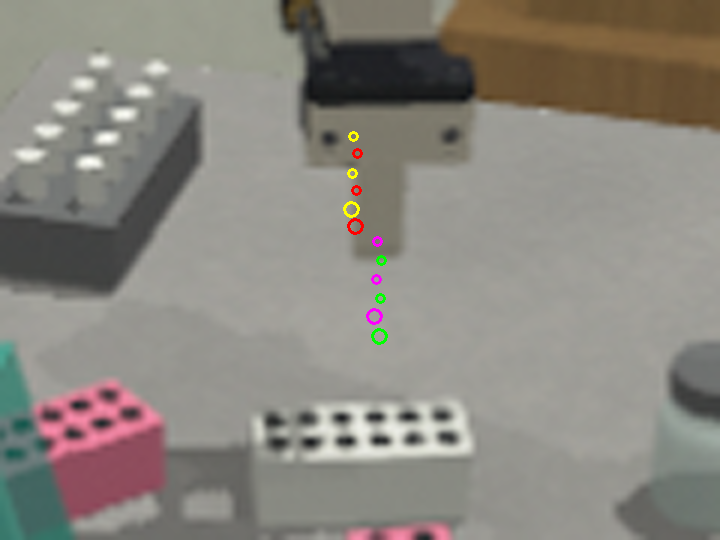

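View pics/top9d.png

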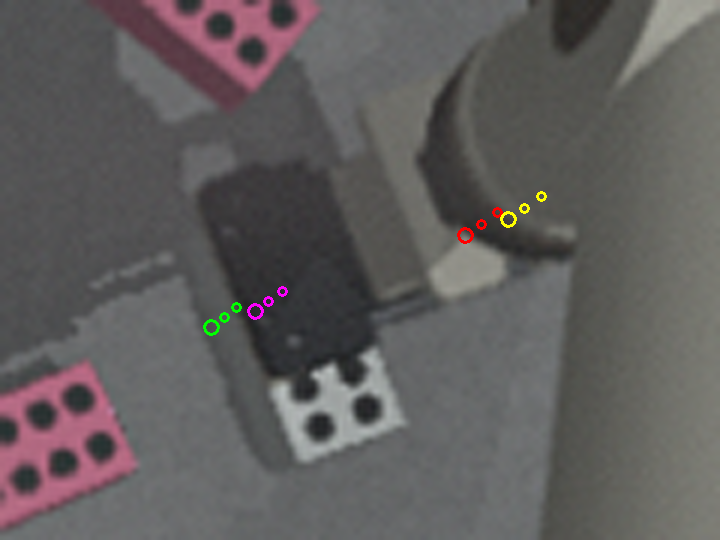

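```bash
python3 - <<'E'
from h import *
np.set_printoptions(precision=3,suppress=True)
manip.servo_line(CART+[0,0,.035],vel=.2)
p=manip.current_tool_pos(); M=R.from_quat(manip.current_tcp_rot()).as_matrix(); print(p,manip.current_force(),manip.current_clock())
for n in("top","side"):
    im=viewer.get_image(n)[:,:,::-1]; cv2.imwrite(f"pics/{n}10.png",im); q=proj(n,p)[0]
    k=8; x0,y0=[int(v) for v in q-[45,35]]
    c=cv2.resize(im[y0:y0+70,x0:x0+90],None,fx=k,fy=k,interpolation=cv2.INTER_CUBIC)
    for s,col in((.046,(0,0,255)),(-.046,(255,0,255)),(.065,(0,255,255)),(-.065,(0,255,0))):
      for d in (0,.02,.04):
        a=(proj(n,p+M@[s,0,-d])[0]-[x0,max(y0,0)])*k; cv2.circle(c,tuple(int(v) for v in a),4 if d else 7,col,2)
    cv2.imwrite(f"pics/{n}10d.png",c); print(x0,y0)
E
```

```text
[ 0.614 -0.26   0.036] [0.355 0.279 1.085] 22.475
379 153
248 106
```

View pics/side10d.png

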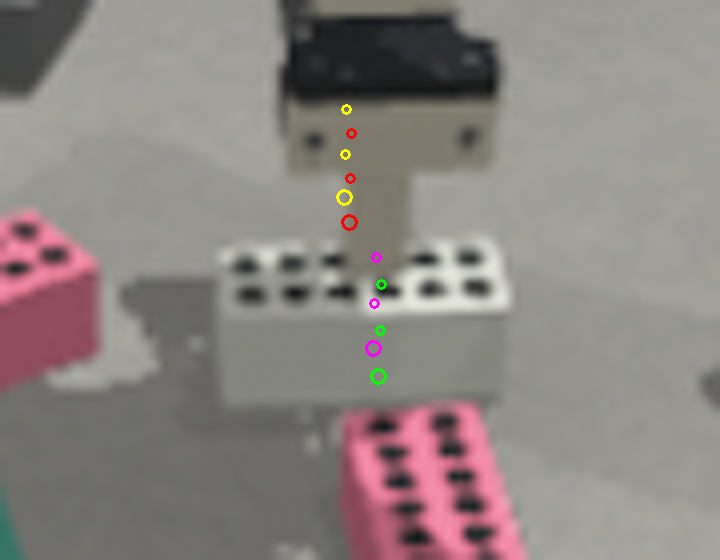

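View pics/top10d.png

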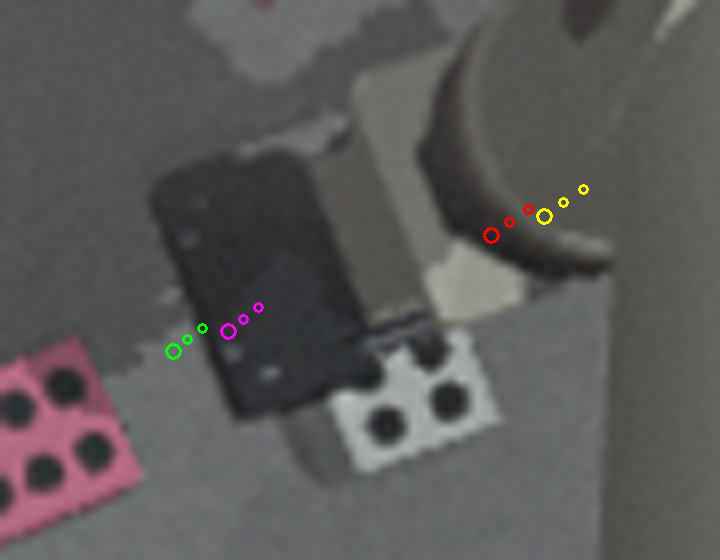

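```bash
python3 - <<'E'
from h import *
L=np.array([np.cos(CY),np.sin(CY),0])
p=manip.current_tool_pos()
for nm,c in(("leftmid",(200,290)),("lefttop",(155,195)),("leftbot",(240,415)),("righttop",(310,155)),("rightbot",(385,385))):
    for z in(.10,.15,.2):
        P=plane("top",[[379+c[0]/8,153+c[1]/8]],z)[0]-p; print(nm,z,"W",round(P@W,4),"L",round(P@L,4))
# side: beige lower edge of end block ends & finger tip
for nm,c in(("tip",(376,277)),("beigeL",(288,165)),("beigeR",(495,172)),("blackTopR",(495,40)),("shoulder",(378,170))):
    e,v=ray("side",[[248+c[0]/8,106+c[1]/8]]); v=v[0]
    for w in (.046,.065,.095):
        # intersect plane (P-p).W=w
        t=((w+p@W)-e@W)/(v@W); P=e+t*v; print(nm,w,"z",round(P[2],4),"L",round((P-p)@L,4))
E
```

```text
leftmid 0.1 W 0.0688 L 0.008
leftmid 0.15 W 0.0833 L 0.0028
leftmid 0.2 W 0.0978 L -0.0024
lefttop 0.1 W 0.0709 L 0.0397
lefttop 0.15 W 0.0853 L 0.0333
lefttop 0.2 W 0.0997 L 0.0268
leftbot 0.1 W 0.0715 L -0.0316
leftbot 0.15 W 0.0859 L -0.0352
leftbot 0.2 W 0.1003 L -0.0389
righttop 0.1 W 0.0212 L 0.0352
righttop 0.15 W 0.0376 L 0.029
righttop 0.2 W 0.0539 L 0.0227
rightbot 0.1 W 0.0262 L -0.0382
rightbot 0.15 W 0.0423 L -0.0416
rightbot 0.2 W 0.0585 L -0.0449
tip 0.046 z 0.0672 L -0.001
tip 0.065 z 0.079 L 0.0014
tip 0.095 z 0.0976 L 0.0051
beigeL 0.046 z 0.1157 L 0.0324
beigeL 0.065 z 0.1267 L 0.0342
beigeL 0.095 z 0.144 L 0.0371
beigeR 0.046 z 0.1101 L -0.0433
beigeR 0.065 z 0.1211 L -0.0403
beigeR 0.095 z 0.1386 L -0.0354
blackTopR 0.046 z 0.1636 L -0.0407
blackTopR 0.065 z 0.1738 L -0.0376
blackTopR 0.095 z 0.1898 L -0.0329
shoulder 0.046 z 0.1125 L -0.0004
shoulder 0.065 z 0.1235 L 0.002
shoulder 0.095 z 0.1408 L 0.0056
```

```bash
python3 - <<'E'
from h import *
np.set_printoptions(precision=3,suppress=True)
for z in(.01,-.009):
    manip.servo_line(CART+[0,0,z],vel=.12)
    p=manip.current_tool_pos(); print(p,manip.current_force(),manip.current_clock())
for n in("top","side"):
    im=viewer.get_image(n)[:,:,::-1]; cv2.imwrite(f"pics/{n}11.png",im)
    x0,y0=(379,153) if n=="top" else (250,110); cv2.imwrite(f"pics/{n}11d.png",cv2.resize(im[y0:y0+70,x0:x0+90],None,fx=8,fy=8,interpolation=cv2.INTER_CUBIC))
E
```

```text
[ 0.612 -0.259  0.01 ] [-0.644 -0.487  0.331] 22.9333
[ 0.612 -0.259 -0.01 ] [ 0.01   0.22  -0.192] 23.2417
```

View pics/side11d.png

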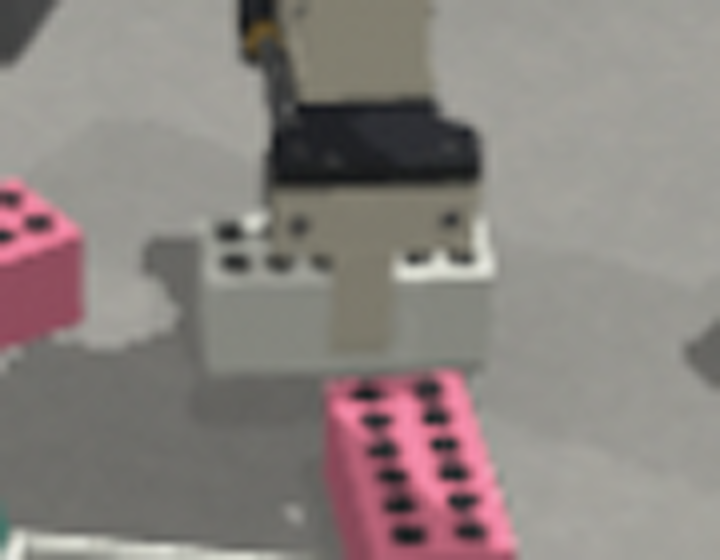

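```bash
python3 - <<'E'
from h import *
L=np.array([np.cos(CY),np.sin(CY),0]); p=manip.current_tool_pos()
e,v=ray("side",[[250+362/8,110+353/8]]); v=v[0]
for w in (.046,.055,.065):
    t=((w+p@W)-e@W)/(v@W); P=e+t*v; print(w,"z",round(P[2],4),"L",round((P-p)@L,4))
# cart near top edge endpoints, side
for c in((205,282),(492,272)): print((plane("side",[[250+c[0]/8,110+c[1]/8]],.042)-CART)@L,(plane("side",[[250+c[0]/8,110+c[1]/8]],.042)-CART)@W)
E
```

```text
0.046 z 0.0202 L -0.0016
0.055 z 0.0262 L -0.0005
0.065 z 0.0328 L 0.0007
[0.05683587] [0.0263638]
[-0.05258941] [0.02642886]
```

```bash
python3 - <<'E'
from h import *
np.set_printoptions(precision=3,suppress=True)
effector.close(f_grip=35); print(manip.current_finger_gap(),manip.current_force(),manip.current_clock())
f0=np.array(manip.current_force())
p=np.array(manip.current_tool_pos()); manip.servo_line([p[0],p[1],.05],vel=.08); print(manip.current_finger_gap(),manip.current_force()-f0)
manip.servo_line([p[0],p[1],.17],vel=.2); print(manip.current_finger_gap(),manip.current_clock())
im=viewer.get_image("side")[:,:,::-1]; cv2.imwrite("pics/side12.png",im); cv2.imwrite("pics/side12d.png",cv2.resize(im[40:160,210:370],None,fx=5,fy=5,interpolation=cv2.INTER_CUBIC))
E
```

```text
0.04992549391476566 [-0.94   1.29   1.817] 24.0833
0.04953333004411287 [ 0.447 -0.583 -3.923]
0.04996529773013293 25.725
```

View pics/side12d.png

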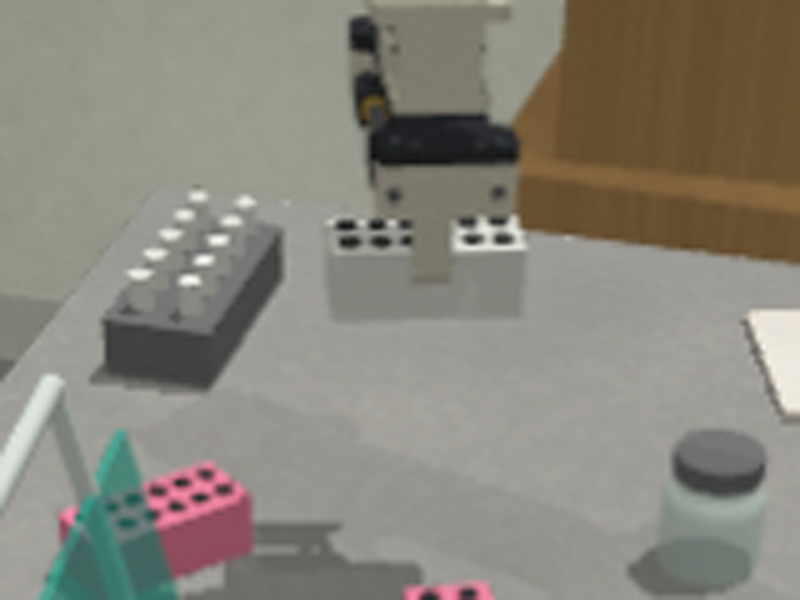

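```bash
python3 - <<'E'
from h import *
for n in("top","side"):
    im=viewer.get_image(n)[:,:,::-1]; cv2.imwrite(f"pics/{n}13.png",im)
    x0,y0,w,h=(175,140,160,115) if n=="top" else (190,165,130,95); k=5 if n=="top" else 6
    cv2.imwrite(f"pics/{n}13d.png",cv2.resize(im[y0:y0+h,x0:x0+w],None,fx=k,fy=k,interpolation=cv2.INTER_CUBIC))
E
```

```text
(no output)
```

View pics/top13d.png

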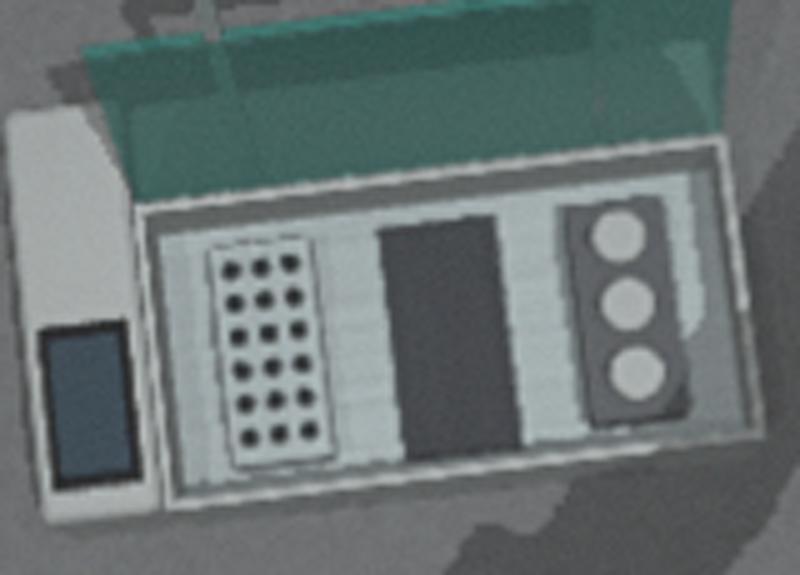

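View pics/side13d.png

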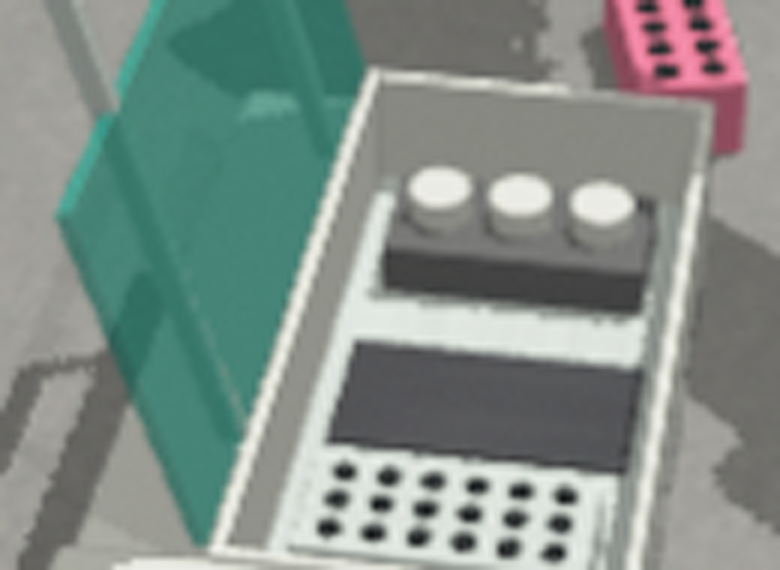

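```bash
python3 - <<'E'
from h import *
im=cv2.imread("pics/top13.png"); g=im.max(2); x0,y0,x1,y1=246,180,285,236
m=np.zeros_like(g); m[y0:y1,x0:x1]=(g[y0:y1,x0:x1]<105); m=cv2.morphologyEx(m,cv2.MORPH_OPEN,np.ones((4,4)))
cs,_=cv2.findContours(m,0,1); k=max(cs,key=cv2.contourArea); r=cv2.minAreaRect(k); b=cv2.boxPoints(r); P=plane("top",b+0.0,.034); print(r,P)
for i in range(4): d=P[(i+1)%4]-P[i]; print(np.linalg.norm(d).round(4),np.degrees(np.arctan2(d[1],d[0])).round(2))
print(P.mean(0), P.mean(0)+[0,0,0])
Q=plane("top",np.array([[378,228],[498,214],[523,445],[405,460]])/5+[175,140],.034);print("hand",Q.mean(0),[np.degrees(np.arctan2(*(Q[i]-Q[j])[[1,0]])).round(2) for i,j in((0,3),(1,2))],[np.linalg.norm(Q[i]-Q[j]).round(4) for i,j in((0,3),(1,2),(0,1),(2,3))])
S=plane("side",np.array([[357,340],[648,370],[622,470],[326,443]])/6+[190,165],.034);print("side",S.mean(0),S)
for c in((353,270),(1,1)): pass
for sg in(-1,): print(manip.solve_ik([.568,.144,.2],down(V,sg)),manip.solve_ik([.568,.144,.024],down(V,sg)))
E
```

```text
((265.4479675292969, 208.56625366210938), (47.936092376708984, 23.471609115600586), 83.1572265625) [[0.62217751 0.17840959 0.034     ]
 [0.62883275 0.11991091 0.034     ]
 [0.50844065 0.10663386 0.034     ]
 [0.50196018 0.16445493 0.034     ]]
0.0589 -83.51
0.1211 -173.71
0.0582 96.39
0.121 6.62
[0.56535277 0.14235232 0.034     ] [0.56535277 0.14235232 0.034     ]
hand [0.56841256 0.14294918 0.034     ] [np.float64(6.43), np.float64(5.63)] [np.float64(0.118), np.float64(0.1175), np.float64(0.0606), np.float64(0.059)]
side [0.56789989 0.14920456 0.034     ] [[0.63001678 0.12633202 0.034     ]
 [0.51091338 0.1123403  0.034     ]
 [0.5075389  0.1709752  0.034     ]
 [0.6231305  0.18717072 0.034     ]]
[-0.27688507  0.34801683 -0.02169527  1.72261046  0.00842916  1.07105574
 -1.75866933] [-0.28779315  0.56999428 -0.00818463  1.84547028  0.00665156  0.72615429
 -1.75700742]
```

```bash
python3 - <<'E'
from h import *
T=lambda a,z:plane("top",np.array(a)/5+[175,140],z)
F=T([(206,245),(309,237),(335,457),(233,468)],.060).mean(0); G=T([(565,205),(660,197),(688,413),(592,423)],.056).mean(0)
po=T([(618,236),(627,303),(637,373)],.070)
h=T([(231,270),(250,437),(290,263),(309,430)],.060).mean(0)
print(F,h,G,po, "mid",(F+G)/2,(h+po[1])/2,np.linalg.norm((F-G)[:2]),np.degrees(np.arctan2(-(F-G)[0],(F-G)[1])))
S=lambda a,z:plane("side",np.array(a)/6+[190,165],z)
po=S([(441,188),(520,195),(602,203)],.070); h=S([(345,470),(566,495),(330,527),(553,552)],.060).mean(0)
print("side",po,h,(po.mean(0)+h)/2)
# compare same feature tri
print(tri((175+637/5*1,140+373/5),(190+602/6,165+203/6)))
E
```

```text
[0.55751114 0.23059162 0.06      ] [0.5582428  0.23092253 0.06      ] [0.57766977 0.05620228 0.056     ] [[0.61138563 0.06030296 0.07      ]
 [0.57815295 0.0563718  0.07      ]
 [0.54368198 0.05199614 0.07      ]] mid [0.56759046 0.14339695 0.058     ] [0.56819787 0.14364717 0.065     ] 0.1755506017138472 6.593871159717416
side [[0.61185749 0.06466914 0.07      ]
 [0.57892938 0.06037222 0.07      ]
 [0.5448279  0.05640018 0.07      ]] [0.55887932 0.2343662  0.06      ] [0.56870879 0.14742336 0.065     ]
(array([0.54504694, 0.0519062 , 0.06622908]), np.float64(0.0016062406554381925))
```

```bash
cat >> h.py <<'E'
PAD=np.array([.568,.1435,0])
E
python3 - <<'E'
from h import *
np.set_printoptions(precision=3,suppress=True)
p=np.array(manip.current_tool_pos()); manip.servo_line([p[0]-.05,p[1],.2],vel=.2)
manip.move_pose(PAD+[0,0,.2],down(V,-1)); print(manip.current_clock(),manip.current_finger_gap())
manip.servo_line(PAD+[0,0,.095],vel=.15); print(manip.current_clock(),manip.current_tool_pos(),manip.current_force())
for n in("top","side"):
    im=viewer.get_image(n)[:,:,::-1]; cv2.imwrite(f"pics/{n}14.png",im)
    x0,y0,w,h=(175,140,160,115) if n=="top" else (190,135,140,120); k=5
    cv2.imwrite(f"pics/{n}14d.png",cv2.resize(im[y0:y0+h,x0:x0+w],None,fx=k,fy=k,interpolation=cv2.INTER_CUBIC))
E
```

```text
27.8167 0.04964549957846573
28.6667 [0.569 0.143 0.096] [ 0.894 -0.667 -1.145]
```

View pics/side14d.png

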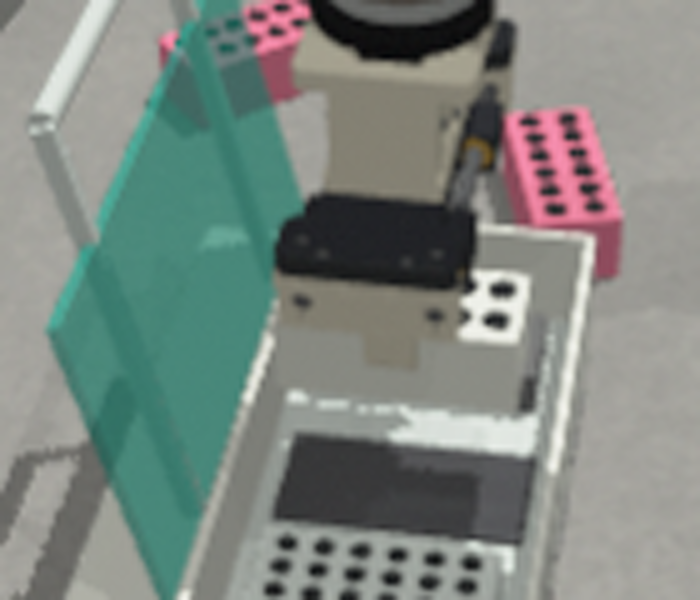

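View pics/top14d.png

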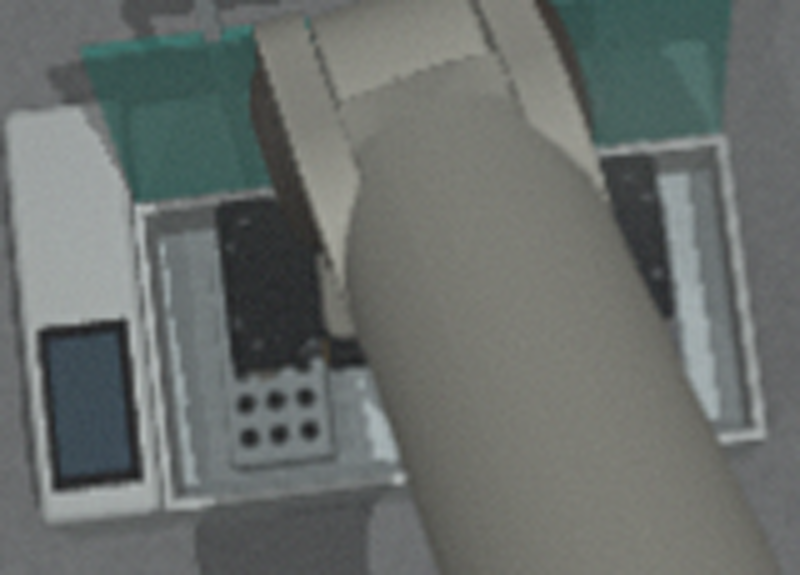

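```bash
python3 - <<'E'
from h import *
p=np.array(manip.current_tool_pos()); b=np.array([p[0],p[1],p[2]+.0098])
for nm,l,w,z in(("frontNearTop",-.055,.025,.042),("frontFarTop",-.055,-.025,.042),("frontNearBot",-.055,.025,0),("backNearBot",.055,.025,0)):
    print(nm,(proj("side",b+l*U+w*V+z*Z)[0]-[190,135])*5)
E
```

```text
frontNearTop [520.74881028 339.92508677]
frontFarTop [534.3116911  270.55962298]
frontNearBot [518.1316164  412.15204839]
backNearBot [277.55380773 387.26687279]
```

```bash
python3 - <<'E'
from h import *
np.set_printoptions(precision=3,suppress=True)
T=PAD+[0,.001,0]
manip.servo_line(T+[0,0,.04],vel=.12); print(manip.current_clock(),manip.current_force(),manip.current_finger_gap())
manip.sleep(.2); f0=np.array([manip.current_force() for _ in range(5)]).mean(0)
z=.030
while z>.014:
    manip.servo_line(T+[0,0,z],vel=.03); f=manip.current_force(); print(round(z,4),f-f0,manip.current_tool_pos()[2])
    if (f-f0)[2]>4: break
    z-=.0015
print(manip.current_clock())
im=viewer.get_image("side")[:,:,::-1]; cv2.imwrite("pics/side15.png",im)
x0,y0,w,h=(190,135,140,120); cv2.imwrite("pics/side15d.png",cv2.resize(im[y0:y0+h,x0:x0+w],None,fx=5,fy=5,interpolation=cv2.INTER_CUBIC))
E
```

```text
29.375 [ 0.184 -0.711 -2.699] 0.049797549892848195
0.03 [-0.226  0.358 -0.117] 0.029652483325208104
0.0285 [-1.172  1.628  0.531] 0.02843260491043332
0.027 [-0.261  1.382  0.311] 0.02695790032057231
0.0255 [-0.285  0.482 -0.074] 0.025384738907272983
0.024 [-2.437  0.264  7.519] 0.024970019577989812
31.0583
```

View pics/side15d.png

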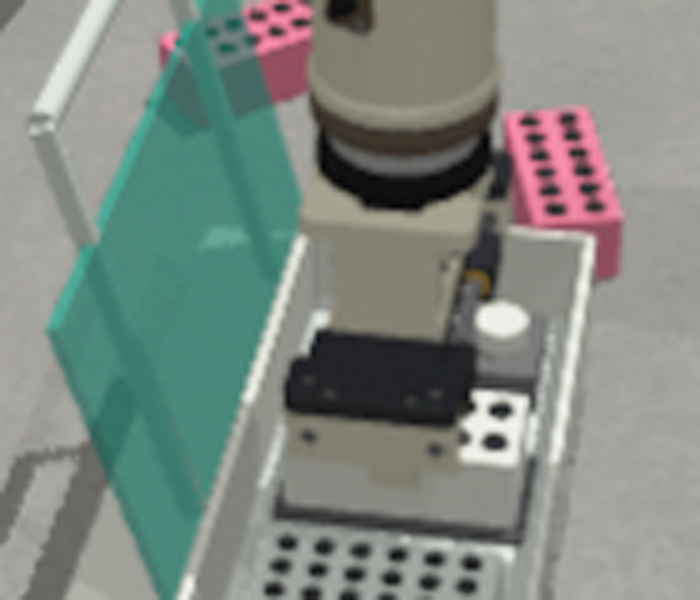

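```bash
python3 - <<'E'
from h import *
np.set_printoptions(precision=3,suppress=True)
T=PAD+[0,.001,0]
manip.servo_line(T+[0,0,.0247],vel=.02); print(manip.current_force())
effector.open_jaws(); print(manip.current_finger_gap(),manip.current_force(),manip.current_clock())
manip.servo_line(T+[0,0,.2],vel=.12)
manip.servo_line([.50,-.1,.28],vel=.25); manip.move_pose([.45,-.3,.3],down(V,-1)); print(manip.current_clock(),manip.current_force())
for n in("top","side"):
    im=viewer.get_image(n)[:,:,::-1]; cv2.imwrite(f"pics/{n}16.png",im)
    x0,y0,w,h=(175,140,160,115) if n=="top" else (190,135,140,120); k=5
    cv2.imwrite(f"pics/{n}16d.png",cv2.resize(im[y0:y0+h,x0:x0+w],None,fx=k,fy=k,interpolation=cv2.INTER_CUBIC))
E
```

```text
[-1.664 -1.     2.085]
0.09162819860069811 [-0.109  0.669 -0.319] 32.2
35.8667 [ 0.762  0.127 -0.874]
```

View pics/top16d.png

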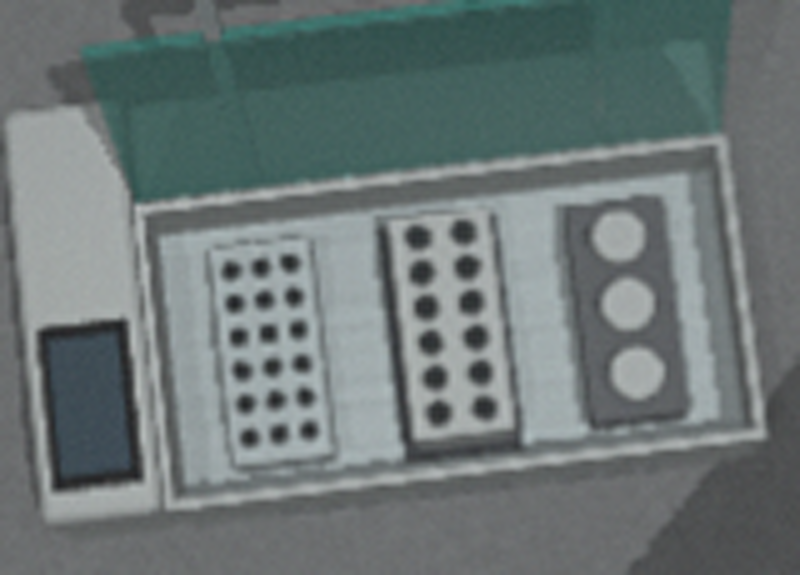

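View pics/side16.png

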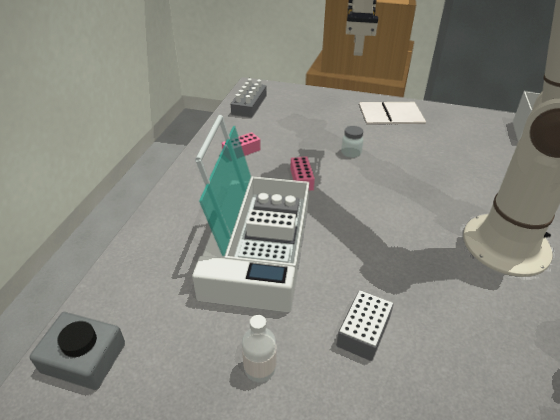

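View pics/top16.png

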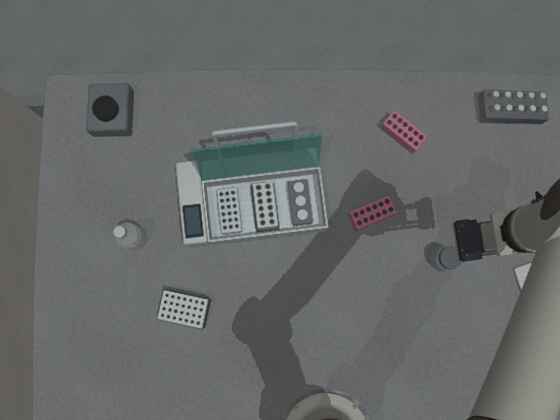

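```bash
python3 - <<'E'
from h import *
T=lambda a:plane("top",np.array(a)/5+[175,140],.076)
w=T([(418,237),(465,231),(485,406),(438,412)]); c=T([(385,217),(493,211),(518,437),(410,447)])
for P in(w,c):
    d=P[0]-P[3]; d2=P[1]-P[2]; e=P.mean(0)-PAD; print(P.mean(0),"L",e@U,"V",e@V,np.degrees([np.arctan2(d[1],d[0]),np.arctan2(d2[1],d2[0])]),np.linalg.norm(d),np.linalg.norm(P[0]-P[1]))
S=lambda a,z:plane("side",np.array(a)/5+[190,135],z)
im=cv2.imread("pics/side16d.png")
E
```

```text
[0.56890997 0.14167117 0.076     ] L 0.0006970960094497016 V -0.0019200832017479753 [6.20532625 6.07067965] 0.08634563029945379 0.023011592229384564
[0.56586431 0.14170352 0.076     ] L -0.0023253259747047458 V -0.001543161109070651 [5.98061883 5.78074436] 0.11336051331980443 0.05259649310695007
```

View pics/side16d.png

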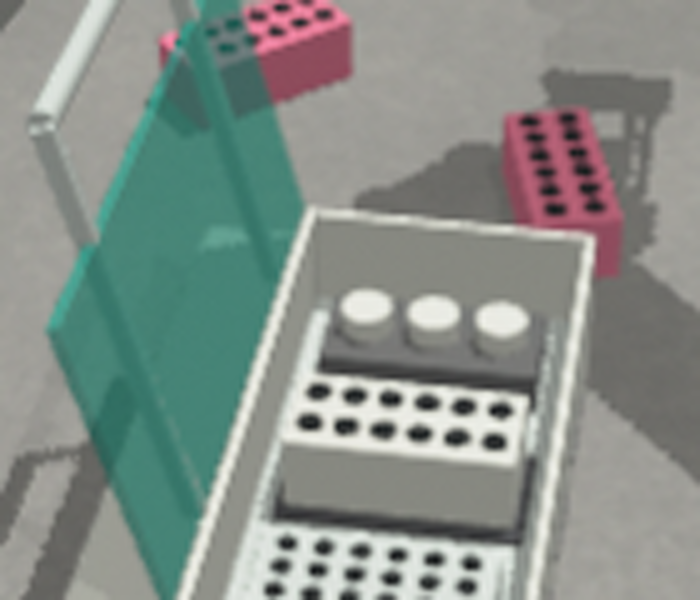

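```bash
python3 - <<'E'
from h import *
print(manip.hand_in(), manip.current_clock())
E
```

```text
the job is handed in; nothing more can be done
the job is handed in; nothing more can be done
```

I opened the lid and placed the white cartridge upright on the middle pad, then handed the job in at about 36 s of the 64 s allowed.

**Lid:** I gripped the front bar and guided it slowly round to about 1.79 rad before letting go. The largest force reading taken during the swing was about 8 N. The last pictures show the lid standing open by itself.

**Cartridge:** It went down under force feedback and touched at the expected pad height, with 7.5 N of contact, before I opened the jaws.
- **Angle:** it lies within about 0.5° of the racks' direction.
- **Along the pad:** it is centred to within about 2 mm.
- **Across the pad:** it sits about 2 mm towards the round-pot rack. I left that as it was.

**Bystanders:** The jar, tip box, bottle and both pink look-alikes show no visible change of place in the last pictures. I checked this by eye, not by measurement.

**Checks that failed or disagreed:**
- **Missed grasp:** the first attempt to grip the bar closed on nothing. In the pictures the fingertips were 33–40 mm short of the reported tool point along the tool, so I corrected for that by eye. The second attempt closed on 11.7 mm, which matches the 12 mm bar.
- **Camera mismatch:** the side camera read y about 4 mm higher than the top camera inside the incubator. I relied mainly on the top camera.

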